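# Lock the filter bowl into the bayonet filter head

### The job

The filter bowl stands with its handle tucked under the low shelf, so only the steel spigot on its top can be reached: draw it out, stand it upright wholly on the square grey mat and let go of it there. Then, holding it by the handle, raise it from below into the filter head with the handle 55 degrees to the left of the head's front so that the lugs pass the gaps, twist the handle round to point straight out of the front, and let the bowl down so that its lugs drop behind their lips and it hangs locked and released. Leave everything else where it stands.

Things in the scene. Friction and masses are not known exactly. Their poses are not given: they have to be found in the camera images.
- bowl_center (a point): Filter bowl, loose, rigid, 0.26 to 0.47 kg, 102 mm tall: black bowl, diameter 60, 34 high, coning in by 40 to a steel spigot, diameter 42, on top; one straight black handle. This point is on its axis 51 mm above its underside; z up, x along the handle. It starts standing on the table in front of the low shelf, handle under the board. Steel lugs stick out 60 to 68 above the underside.
- bowl_spigot (a point): Middle of the bare steel spigot above the lugs, on the bowl's axis, 80 mm above its underside: diameter 42 mm from 68 to 92, then a cone to diameter 26 at 102. The three lugs below it are 14 mm wide, 8 high, tips 37 mm from the axis, at 0, 120 and 240 degrees from the handle.
- bowl_handle (a point): Grip point on the bowl's handle: on its centre line, 120 mm from the bowl's axis, 24 mm above the bowl's underside. The handle is a bar 16 mm wide and 20 mm tall (14 to 34 mm above the underside), reaching to 150 mm from the axis. Axes as the bowl's.
- head_mouth (a point): Filter head: fixed aluminium ring, outer diameter 94 mm, 67 tall, held by a beige beam from a black column 140 mm to its right (-y). This point: centre of its downward mouth, 165 mm above the table; z up, -x its front (towards the robot, within 15 degrees), +y its left. Inside: bore 82; at the mouth three ledges 8 thick, inner diameter 48; roof 59 above the mouth. Base plate below 10 thick.
- head_entry (a point): Where the handle's grip point is when the lugs have passed the gaps and are ready to twist: 120 mm from the head's axis, 55 degrees to the left of its front, 22 mm below the mouth (bowl's underside 46 below). Lugs pass only within 6 degrees of this (or wrongly, 120 degrees round). The lugs clear the lips on the ledges with the underside 43 to 49 below the mouth; then the handle turns anticlockwise seen from above.
- head_locked (a point): Where the handle's grip point is when locked: straight out of the head's front, 120 mm from its axis, 28 mm below the mouth, 55 degrees anticlockwise of the entry; stops lie 2 to 4 degrees farther. Let down here, the lugs drop 3 mm behind the lips and the bowl hangs, its underside 52 mm below the mouth, with some degrees of play.
- mat: Fixed grey service mat, 200 x 200 x 3 mm, lying on the table; origin at the centre of its underside, axes along its sides.
- shelf_edge (a point): Low fixed grey shelf: board 320 mm long (its x), 170 deep (its +y), 10 thick, underside 66 mm above the table, on 10 mm black side panels at its ends. This point is the middle of its open front edge, upper face, 76 mm above the table; -y points out of the front, towards the bowl, whose axis stands about 45 mm in front of this edge.
- reservoir_a: Bystander: amber bottle with black cap, diameter 60, 120 mm tall, on the low shelf. Origin at the centre of its underside.
- reservoir_b: Bystander: clear jar, diameter 68, 90 mm tall, on the low shelf. Origin at the centre of its underside.
- beaker: Bystander: glass beaker, diameter 68, 85 mm tall, near the robot. Origin at the centre of its underside.
- sample_jar: Bystander: small glass jar, diameter 52, 75 mm tall, beyond the mat. Origin at the centre of its underside.
- spanner: Bystander: steel spanner 160 mm long, lying flat beyond the mat. Origin under its middle, x along it.
- valve_block: Bystander: beige block with two black and clear valves, 30 x 70 mm, 76 mm tall. Origin at the centre of its underside.
Mind the look-alikes: they are no part of the job. What is shaped like the part that bears bowl_center but pink is not meant.

How it is judged:
By the outcome, as a careful person would: the job done as asked, in the order asked, and still so for the second after the job is handed in, with the robot touching nothing.
It also fails if it takes over 69 s, if anything falls off the work surface, if the arm or the gripper's body presses on something with over 40 N, if the wrist force passes 120 N, or if a joint passes its speed limit or range.

### The arm

A 7-joint arm with a two-finger parallel gripper is mounted at the origin on the work surface. World frame = base frame: x ahead of the robot, y to its left, z up, the work surface at z = 0. Lengths are in m, angles in rad, forces in N, time in s.
With the tool pointing down it reaches from about 0.425 to 0.925 m from the base axis. Payload 6.8 kg.
Tool frame: the origin (TCP) lies at the very end of the fingers, on their centre line; the grasp point (between the pads) lies r.grip_depth behind it (r.grip_depth is the distance from the TCP to the grasp point, in m); z points along the fingers, x is the direction in which the jaws open and shut, and the axes are right-handed (so a half turn about z gives the same grasp; the last joint's range is limited). The gripper opens to 85 mm and grips with 20 to 120 N. Pads are 22 mm wide; open, the fingers measure 114 mm over their backs; the gripper's body (76 mm by 85 mm) begins 54 mm behind the grasp point. The pads swing forward as they close: fully open they stand 13 mm farther back than shut.
Start: joints at [0.993, 0.477, 0.022, 1.555, -0.011, 1.109, -0.083], TCP at [0.306, -0.602, 0.231] pointing down, gripper open.
Joint ranges: [-2.96, 2.96], [-0.34, 2.1], [-1.41, 1.46], [0.24, 2.44], [-1.37, 4.51], [0.17, 1.92], [-2.96, 2.96]. Speed limits (rad/s): [2.39, 2.39, 3.14, 3.14, 3.14, 3.14, 3.14].

### API

Orientations are given as a rotation vector (axis times angle).
In Python, from bench import readout, grab_frame, workorder, r gives the robot as it stands.
- The arm moves only by the shell command python3 -m handwheel 'ROWS' [FORCE]. ROWS is text: rows parted by semicolons, each of 7 numbers parted by spaces: the shift along the tool's x, y, z in mm, then the turn, a rotation vector about the tool's x, y, z in degrees, then the finger opening in mm, from 0 to 85.4. A call has 1 to 12 rows; each row is the pose to reach, as a shift and turn from the pose commanded when the call began, along the tool's axes at that moment; what a row does not reach only later rows make up. A row lasts 1/8 s, in which the tool goes at most 62.5 mm and 10.7 degrees, less where a joint would pass 70% of its speed; a pose out of reach is approached as far as the arm can. A call with a gripper value outside its range is refused whole. The fingers move at their own pace and stop on an object; FORCE is the grip in N (left out, the last holds). Time passes only in rows, so rows that repeat a pose let the fingers close. It gives the time, the measured TCP pose, the force and the opening at its end, in the units of the state.
- readout.get_obs(): the state, without advancing time (a new reading comes with each control period).
- grab_frame(name): name is "scene" or "top" or "wrist"; returns a dict with "pixels" (400x640x3 uint8, red, green, blue), "fx", "fy", "cx", "cy" (pixels), "rvec" (rotation vector, rad) and "tvec" (3), from world to camera coordinates, as OpenCV has them. Camera axes: x right, y down, z forward; pixel columns grow to the right and rows downward; lengths in m; the calibration is good to about 2 mm. A picture is of the moment at which its call begins. There is no depth.
- workorder.hand_in(): hands the job in, once; it reports no verdict.
The state is a dict: "clock": time; "joints": joint angles; "qvel": joint speeds; "tau": joint torques, N m; "tcp_pos": TCP position; "orientation": TCP orientation; "contact_force": force on the tool from outside, world axes, zero at the start; "moment": the same for the moment, N m; "grip_width": finger opening in m.
Only numpy, scipy, OpenCV 4.12 (cv2) and the standard library are available. Lean on these libraries where they do the work, as an engineer would, in place of code of your own. Each camera call takes 0.05 s, during which the arm holds its last target.

## Working session

There is one attempt and no reset: what is moved stays moved. The work goes in short steps, Python scripts to look and compute and a shell command to move; the robot and the scene stay as the last step left them, time stands still between calls to the robot, and variables do not carry over. Pictures are saved under pics/ and viewed, and the job is handed in when it is done.

```bash
ls; mkdir -p pics; python3 - <<'E'
from bench import readout, grab_frame, workorder, r
import cv2,numpy as np
o=readout.get_obs()
for k,v in o.items(): print(k,np.round(v,4))
print(r.grip_depth)
for n in ("scene","top","wrist"):
    f=grab_frame(n); cv2.imwrite(f"pics/{n}0.png",f["pixels"][:,:,::-1]); print(n,f["fx"],f["fy"],f["cx"],f["cy"],f["rvec"],f["tvec"])
E
```

```text
pics
clock 0.0
joints [ 0.9929  0.4778  0.0223  1.5564 -0.0115  1.1093 -0.0831]
qvel [-0.0003  0.0007  0.      0.0011 -0.0004 -0.001   0.0008]
tau [ 6.00000e-04 -5.96445e+01  1.60820e+00 -2.81193e+01  1.24000e-02
  9.30000e-03 -0.00000e+00]
tcp_pos [ 0.3053 -0.6014  0.2303]
orientation [-2.6768e+00  1.6429e+00  2.5000e-03]
contact_force [ 0.0834  0.4686 -0.0401]
moment [-0.0148 -0.0051 -0.0602]
grip_width 0.0854
0.0187
scene 474.9031163488483 474.9031163488483 315.55591781173047 207.24797014362173 [ 1.94773387  1.36357536 -0.60286392] [-0.26763195 -0.1413064   1.905632  ]
top 377.77283867726675 377.77283867726675 321.1590256200561 198.22361253734073 [ 2.15396052 -2.19868237  0.03607729] [0.16444344 0.43904293 1.22425644]
wrist 299.36791181550416 299.36791181550416 316.2687470319198 198.38201379047547 [-2.45917301  1.51049771  0.22475042] [-0.67371028 -0.03697139  0.38114692]
```

View pics/scene0.png

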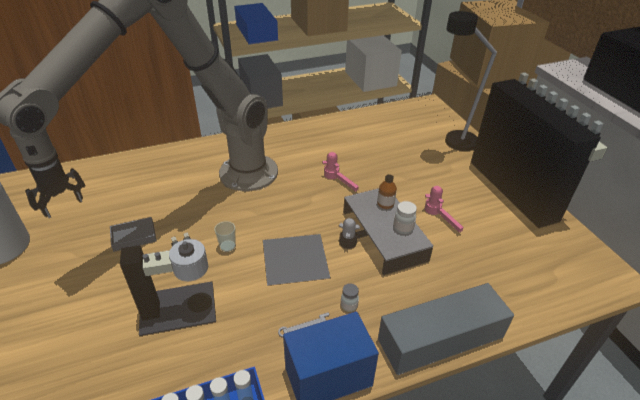

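View pics/top0.png

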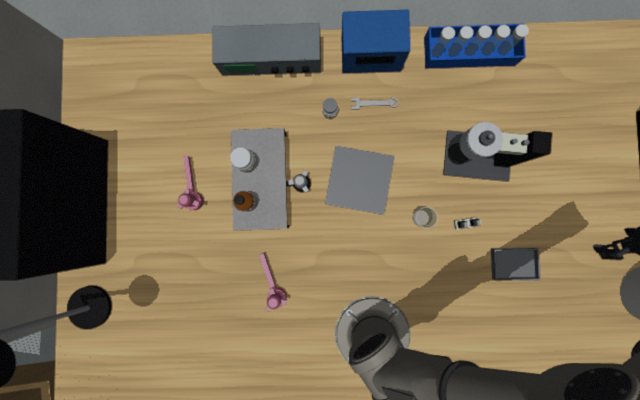

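View pics/wrist0.png

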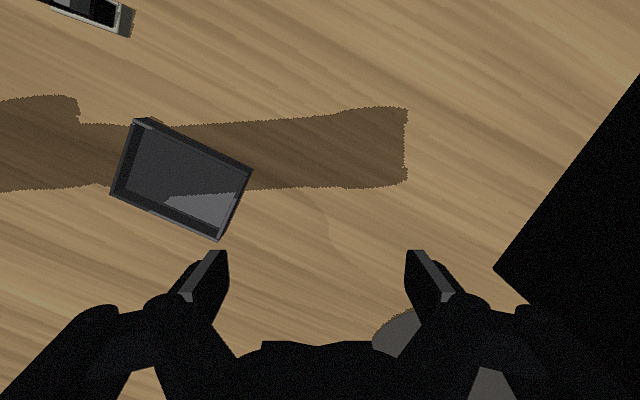

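The scene view shows the black bowl at (348,232), and the top view shows it at (301,182). The pink look-alikes are at top (190,200) and (275,297), so they are rejected. The head is at top (485,138) and the mat at (360,180).

```bash
cat > h.py <<'E'
import numpy as np,cv2
from bench import readout, grab_frame, workorder, r
def cam(n):
    f=grab_frame(n); f['R']=cv2.Rodrigues(np.array(f['rvec'],float))[0]; f['t']=np.array(f['tvec'],float); f['c']=-f['R'].T@f['t'];return f
def ray(f,u,v):
    d=f['R'].T@np.array([(u-f['cx'])/f['fx'],(v-f['cy'])/f['fy'],1.]); return f['c'],d/np.linalg.norm(d)
def onz(f,u,v,z):
    c,d=ray(f,u,v); return c+d*(z-c[2])/d[2]
def tri(*rays):
    A=0;b=0
    for c,d in rays:
        M=np.eye(3)-np.outer(d,d);A=A+M;b=b+M@c
    p=np.linalg.solve(A,b); return p,[np.linalg.norm((np.eye(3)-np.outer(d,d))@(p-c)) for c,d in rays]
def proj(f,p):
    q=f['R']@np.array(p)+f['t']; return f['fx']*q[0]/q[2]+f['cx'],f['fy']*q[1]/q[2]+f['cy']
def crop(f,name,u0,v0,u1,v1,s):
    cv2.imwrite('pics/'+name,cv2.resize(f['pixels'][v0:v1,u0:u1,::-1],None,fx=s,fy=s,interpolation=cv2.INTER_CUBIC))
E
python3 - <<'E'
from h import *
t=cam('top');s=cam('scene')
crop(t,'t1.png',225,120,400,240,4.5)
crop(t,'t2.png',430,110,560,190,6)
crop(s,'s1.png',310,170,440,290,5)
crop(s,'s2.png',100,200,240,340,5)
print(t['c'],s['c'])
E
```

```text
[0.36585828 0.12112107 1.25302896] [ 1.5132407  -0.28090608  1.16371046]
```

View pics/t1.png

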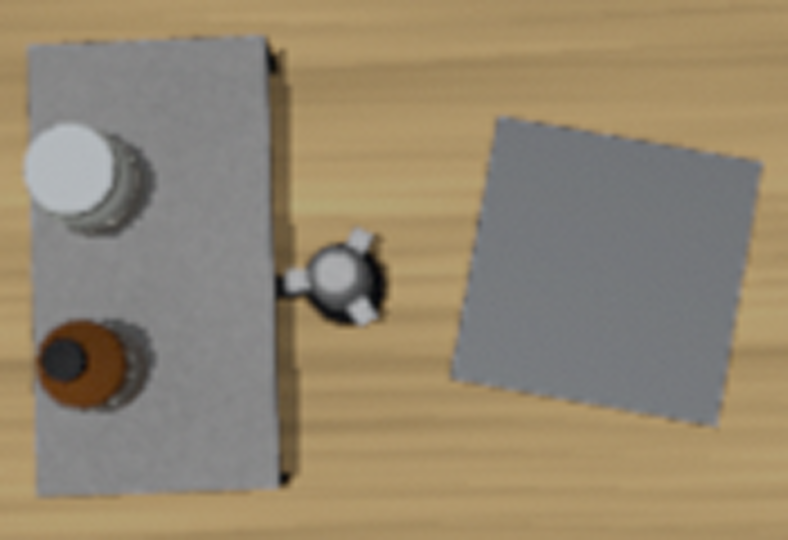

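View pics/t2.png

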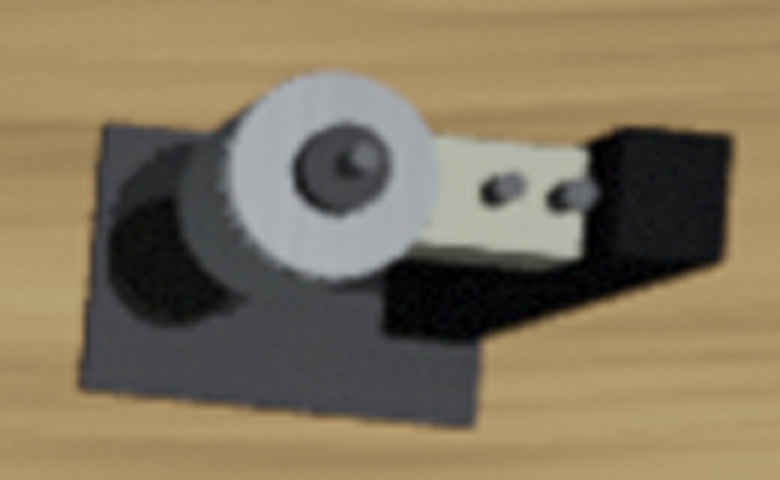

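View pics/s1.png

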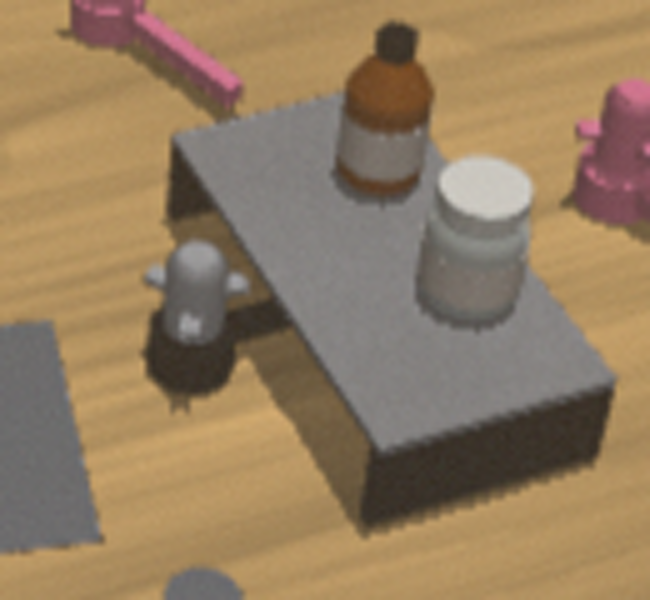

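View pics/s2.png

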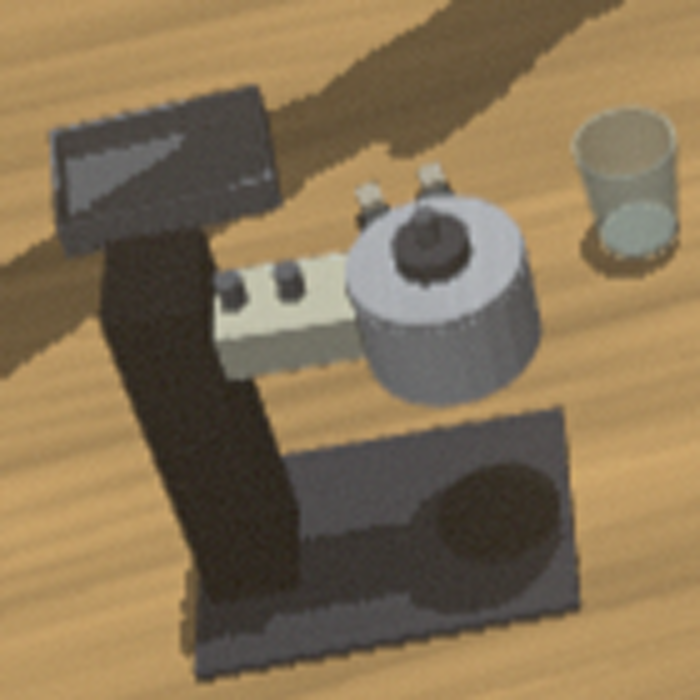

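```bash
python3 - <<'E'
from h import *
t=cam('top');s=cam('scene')
def T(u,v,z,x0=225,y0=120,k=4.5): return onz(t,(u+.5)/k+x0-.5,(v+.5)/k+y0-.5,z)
# mat contour
img=t['pixels']; 
g=cv2.cvtColor(img,cv2.COLOR_RGB2HSV)
m=((g[...,1]<45)&(g[...,2]>60)).astype(np.uint8); sub=np.zeros_like(m); sub[140:222,320:402]=m[140:222,320:402]
c=max(cv2.findContours(sub,0,2)[0],key=cv2.contourArea); rc=cv2.minAreaRect(c)
pts=[onz(t,*p,0.003)[:2] for p in cv2.boxPoints(rc)]; print('mat',np.round(pts,4),np.mean(pts,0),[np.linalg.norm(pts[i]-pts[(i+1)%4]) for i in range(4)])
# bowl
tip=np.array([T(288,283,.066),T(367,238,.066),T(370,315,.066)])[:,:2]; print('lugs',tip)
print('lug sides',[np.linalg.norm(tip[i]-tip[(i+1)%3]) for i in range(3)],'cent',tip.mean(0))
print('top',T(334,272,.102), 'angles',np.degrees(np.arctan2(*(tip-tip.mean(0))[:,::-1].T)))
print('shelf front edge', T(266,38,.076),T(281,488,.076))
H=lambda u,v,z:T(u,v,z,430,110,6)
print('head top',H(335,174,.232))
for p in [(105,125),(80,388),(475,425)]: print('base',H(*p,.010))
for p in [(435,137),(587,150),(582,257)]: print('beam',H(*p,.2))
# scene
S=lambda u,v,z,x0,y0,k=5: onz(s,(u+.5)/k+x0-.5,(v+.5)/k+y0-.5,z)
print('scene head top',S(436,261,.232,100,200))
for p in [(563,408),(578,606),(197,680)]: print('sbase',S(*p,.010,100,200))
print('scene bowl top',S(195,252,.102,310,170))
E
```

```text
mat [[ 0.4246  0.145 ]
 [ 0.6196  0.1065]
 [ 0.5794 -0.0897]
 [ 0.3859 -0.0498]] [0.50238462 0.02797863] [np.float64(0.1987762727996529), np.float64(0.20032680863166644), np.float64(0.19753789224294663), np.float64(0.19859280816968058)]
lugs [[0.49128963 0.25606164]
 [0.52182753 0.19987091]
 [0.46743377 0.19870007]]
lug sides [np.float64(0.06395280744387363), np.float64(0.05440635703327974), np.float64(0.06212448325874722)] cent [0.49351698 0.21821087]
top [0.49430596 0.22041369 0.102     ] angles [  93.36771062  -32.93572554 -143.20272119]
shelf front edge [0.66381429 0.26796214 0.076     ] [0.3477767  0.26183564 0.076     ]
head top [ 0.5808153  -0.29752547  0.232     ]
base [ 0.65807074 -0.2647897   0.01      ]
base [ 0.51289215 -0.24545126  0.01      ]
base [ 0.48773021 -0.45734666  0.01      ]
beam [ 0.60371618 -0.35728099  0.2       ]
beam [ 0.59578253 -0.42640873  0.2       ]
beam [ 0.54587464 -0.42150936  0.2       ]
scene head top [ 0.58534969 -0.29723686  0.232     ]
sbase [ 0.51585008 -0.24645155  0.01      ]
sbase [ 0.66352472 -0.26643979  0.01      ]
sbase [ 0.63981329 -0.47589637  0.01      ]
scene bowl top [0.49216194 0.21827063 0.102     ]
```

```bash
cat >> h.py <<'E'
from scipy.spatial.transform import Rotation as Ro
def down(yaw): # tool z down, tool x at yaw deg in world
    c,s=np.cos(np.radians(yaw)),np.sin(np.radians(yaw))
    return np.array([[c,s,0],[s,-c,0],[0,0,-1.]])
def plan(p,R,o=None):
    o=o or readout.get_obs(); R0=Ro.from_rotvec(o['orientation']).as_matrix()
    d=R0.T@(np.array(p)-o['tcp_pos'])*1000; w=Ro.from_matrix(R0.T@R).as_rotvec(degrees=True)
    print('shift',d.round(1),'turn',w.round(2))
def st():
    o=readout.get_obs(); R0=Ro.from_rotvec(o['orientation']).as_matrix()
    print('t',round(o['clock'],2),'tcp',np.round(o['tcp_pos'],4),'toolx yaw',np.degrees(np.arctan2(R0[1,0],R0[0,0])).round(2),'z',R0[:,2].round(3),'F',np.round(o['contact_force'],1),'M',np.round(o['moment'],2),'w',round(o['grip_width'],4),'j',np.round(o['joints'],2))
E
python3 - <<'E'
from h import *
st()
t=cam('top')
for n,u,v,z in [('amber',243,201,.196),('jar',243,158,.166),('beaker',424,217,.0),('valve',467,223,.05),('sample',330,107,.03),('tray',515,263,.03)]: print(n,onz(t,u,v,z).round(3))
for y in (0,180): plan([.493,.219,.23],down(y))
E
```

```text
t 0.35 tcp [ 0.3055 -0.6017  0.2311] toolx yaw -63.08 z [-0.  0. -1.] F [ 0.4  0.1 -0.6] M [ 0.04 -0.02  0.04] w 0.0855 j [ 0.99  0.48  0.02  1.56 -0.01  1.11 -0.08]
amber [0.428 0.371 0.196]
jar [0.556 0.377 0.166]
beaker [ 0.374 -0.181  0.   ]
valve [ 0.352 -0.303  0.05 ]
sample [0.742 0.12  0.03 ]
tray [ 0.223 -0.455  0.03 ]
shift [-647.  -538.7    1.3] turn [-1.000e-02  1.000e-02 -6.308e+01]
shift [-647.  -538.7    1.3] turn [1.0000e-02 1.0000e-02 1.1692e+02]
```

```bash
python3 -m handwheel '-20 -15 -50 0 0 0 85; -65 -55 -90 0 0 -6 85; -120 -100 -100 0 0 -12 85; -175 -145 -100 0 0 -18 85; -230 -190 -100 0 0 -24 85; -285 -237 -100 0 0 -30 85; -340 -283 -100 0 0 -36 85; -395 -329 -100 0 0 -42 85; -450 -375 -100 0 0 -48 85; -505 -420 -100 0 0 -54 85; -550 -458 -70 0 0 -60 85; -595 -495 -50 0 0 -63 85'; python3 -c "
from h import *
st();plan([.493,.219,.20],down(0))"
```

```text
clock: 1.9
tcp_pos: [0.4612, 0.0798, 0.3024]
orientation: [3.141, 0.0, 0.004]
contact_force: [1.0, -0.6, -0.5]
grip_width: 0.085
t 1.9 tcp [0.4612 0.0798 0.3024] toolx yaw 0.02 z [ 0.002 -0.    -1.   ] F [ 1.  -0.6 -0.5] M [-0.02 -0.03  0.01] w 0.085 j [ 0.29  0.11 -0.63  1.91  0.07  1.15 -0.37]
shift [  31.6 -139.3  102.4] turn [ 0.01 -0.13  0.02]
```

```bash
python3 -m handwheel '0 0 0 0 0 0 85;0 0 0 0 0 0 85'; python3 -c "
from h import *
st();plan([.493,.219,.21],down(0))"
```

```text
clock: 2.15
tcp_pos: [0.4606, 0.0776, 0.3019]
orientation: [3.141, -0.002, -0.001]
contact_force: [0.2, -0.8, -1.0]
grip_width: 0.0847
t 2.15 tcp [0.4606 0.0776 0.3019] toolx yaw -0.09 z [-0. -0. -1.] F [ 0.2 -0.8 -1. ] M [-0.01 -0.02 -0.06] w 0.0847 j [ 0.29  0.11 -0.63  1.91  0.07  1.15 -0.37]
shift [  32.2 -141.5   91.8] turn [ 0.02  0.02 -0.09]
```

```bash
python3 -m handwheel '10 -45 10 0 0 0 85;20 -90 30 0 0 0 85;32 -141 60 0 0 0 85;32 -141 92 0 0 0 85;32 -141 92 0 0 0 85'; python3 -c "
from h import *
st()
f=cam('wrist'); cv2.imwrite('pics/w1.png',f['pixels'][:,:,::-1]); print(proj(f,[.493,.219,.102]),proj(f,[.493,.219,.07]),f['c'])
t=cam('top'); crop(t,'t3.png',225,120,400,240,4.5)"
```

```text
clock: 2.78
tcp_pos: [0.4921, 0.2165, 0.208]
orientation: [3.139, -0.005, -0.007]
contact_force: [0.1, 0.5, -0.3]
grip_width: 0.0849
t 2.77 tcp [0.4921 0.2165 0.208 ] toolx yaw -0.2 z [-0.004 -0.003 -1.   ] F [ 0.1  0.5 -0.3] M [-0.04  0.05 -0.02] w 0.0849 j [ 0.02  0.36 -0.68  1.87  0.26  1.01 -0.77]
(np.float64(317.7245505449541), np.float64(193.71690079319046)) (np.float64(317.7289846861847), np.float64(184.6567355697297)) [0.49324719 0.29011939 0.35142642]
```

View pics/w1.png

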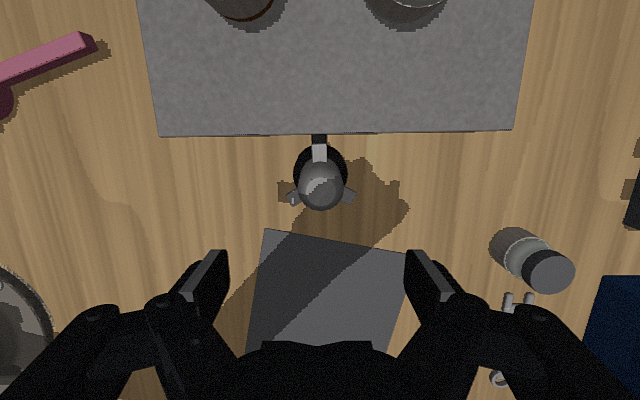

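```bash
python3 -c "
from h import *
f=cam('wrist'); crop(f,'w2.png',260,120,390,230,6)
"
```

```text
(no output)
```

View pics/w2.png

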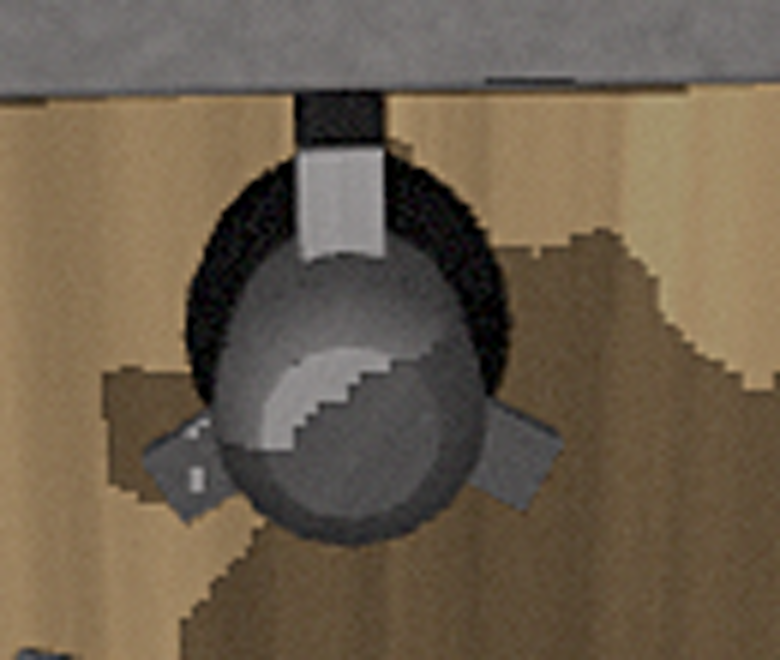

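```bash
python3 -c "
from h import *
f=cam('wrist')
P=lambda u,v,z: onz(f,(u+.5)/6+259.5,(v+.5)/6+119.5,z)
L=np.array([P(341,148,.068),P(165,490,.068),P(544,477,.068)])
c=np.mean(L,0);print(L.round(4),c,np.linalg.norm(L-c,axis=1),np.degrees(np.arctan2(*(L-c)[:,1::-1].T)))
print(P(352,432,.102)); print(P(340,90,.034)); st(); plan([.493,.2185,.0695],down(2))
"
```

```text
[[0.4948 0.2587 0.068 ]
 [0.4651 0.2022 0.068 ]
 [0.5284 0.2041 0.068 ]] [0.49609525 0.22169846 0.068     ] [0.03704423 0.03662566 0.03678084] [  92.00589873 -147.8937423   -28.50889188]
[0.49614743 0.22144633 0.102     ]
[0.4947236  0.26498134 0.034     ]
t 2.98 tcp [0.4941 0.2179 0.2117] toolx yaw -0.23 z [ 0.003  0.    -1.   ] F [ 0.3  0.1 -0.7] M [ 0.07  0.04 -0.04] w 0.0854 j [ 0.02  0.35 -0.68  1.87  0.26  1.01 -0.77]
shift [ -1.5  -0.5 142.2] turn [-0.01 -0.16 -2.23]
```

```bash
python3 -m handwheel '2 -2.5 35 0 0 -2 85;2 -2.5 75 0 0 -2 85;2 -2.5 105 0 0 -2 85;2 -2.5 125 0 0 -2 85;2 -2.5 135 0 0 -2 85;2 -2.5 140 0 0 -2 85;2 -2.5 140 0 0 -2 85;2 -2.5 140 0 0 -2 85'; python3 -c "
from h import *
st()
f=cam('wrist'); cv2.imwrite('pics/w3.png',f['pixels'][:,:,::-1]);s=cam('scene');crop(s,'s3.png',290,150,420,270,5);st()"
```

```text
clock: 3.98
tcp_pos: [0.4954, 0.2217, 0.0707]
orientation: [-3.141, -0.052, -0.002]
contact_force: [-0.6, -0.5, -0.2]
grip_width: 0.0849
t 3.98 tcp [0.4954 0.2217 0.0707] toolx yaw 1.91 z [ 0.001  0.001 -1.   ] F [-0.6 -0.5 -0.2] M [ 0.01 -0.01 -0.03] w 0.0849 j [-0.07  0.54 -0.6   1.97  0.44  0.75 -0.89]
t 4.08 tcp [0.4953 0.2215 0.0705] toolx yaw 1.91 z [ 0.001  0.    -1.   ] F [-0.4 -0.4 -0.4] M [-0.01  0.01  0.03] w 0.0849 j [-0.07  0.54 -0.6   1.97  0.44  0.75 -0.89]
```

View pics/w3.png

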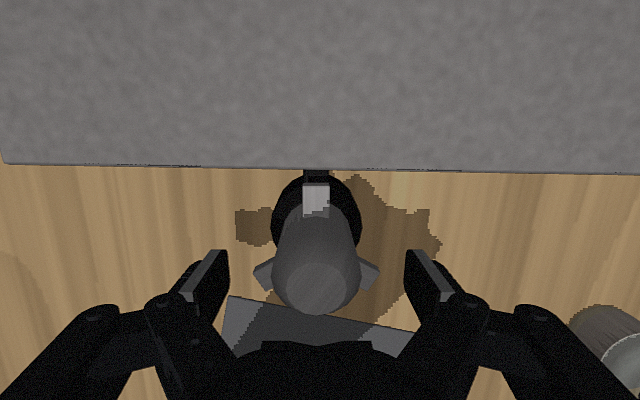

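View pics/s3.png

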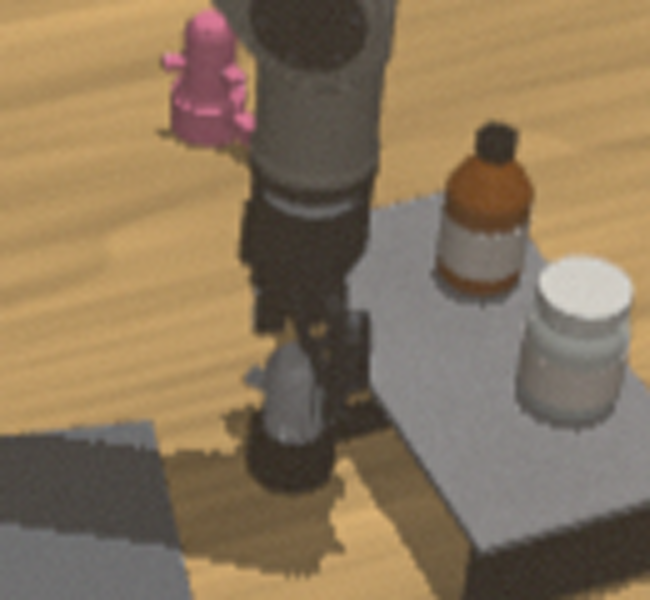

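```bash
python3 -m handwheel '0 0 0 0 0 0 60;0 0 0 0 0 0 46;0 0 0 0 0 0 35;0 0 0 0 0 0 20;0 0 0 0 0 0 20;0 0 0 0 0 0 20;0 0 0 0 0 0 20;0 0 0 0 0 0 20' 70; python3 -c "
from h import *
st()
f=cam('wrist'); cv2.imwrite('pics/w4.png',f['pixels'][:,:,::-1]);st()"
```

```text
clock: 5.08
tcp_pos: [0.4953, 0.2215, 0.0705]
orientation: [-3.141, -0.052, -0.001]
contact_force: [-0.5, -2.1, 5.6]
grip_width: 0.0398
t 5.08 tcp [0.4953 0.2215 0.0705] toolx yaw 1.91 z [ 0.001  0.    -1.   ] F [-0.5 -2.1  5.6] M [-0.19  0.28 -0.02] w 0.0398 j [-0.07  0.54 -0.6   1.97  0.44  0.75 -0.89]
t 5.12 tcp [0.4953 0.2215 0.0705] toolx yaw 1.91 z [ 0.001  0.    -1.   ] F [-0.2 -0.1  5.4] M [-0.15  0.18 -0.  ] w 0.0399 j [-0.07  0.54 -0.6   1.97  0.44  0.75 -0.89]
```

View pics/w4.png

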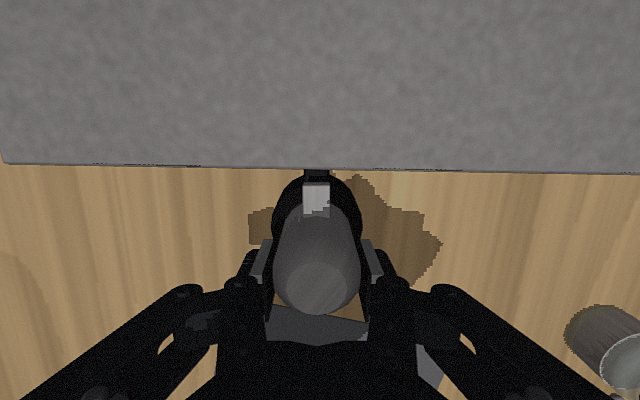

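```bash
python3 -m handwheel '0 0 -5 0 0 0 20;0 0 -12 0 0 0 20;0 0 -12 0 0 0 20;2 20 -12 0 0 0 20;6 50 -12 0 0 0 20;10 85 -12 0 0 0 20;14 120 -12 0 0 0 20;16 140 -12 0 0 0 20'; python3 -c "
from h import *
st()
s=cam('scene');crop(s,'s4.png',260,150,420,270,5);plan([.531,-.016,.074],down(33))"
```

```text
clock: 6.12
tcp_pos: [0.5153, 0.0778, 0.0814]
orientation: [3.139, 0.047, -0.002]
contact_force: [-0.0, 0.0, -4.4]
grip_width: 0.0396
t 6.12 tcp [0.5153 0.0778 0.0814] toolx yaw 1.71 z [-0.001 -0.002 -1.   ] F [-0.   0.  -4.4] M [-0.01  0.02  0.04] w 0.0396 j [ 0.21  0.5  -0.6   2.01  0.41  0.75 -0.61]
shift [12.9 91.4  7.5] turn [  0.19   0.16 -31.44]
```

View pics/s4.png

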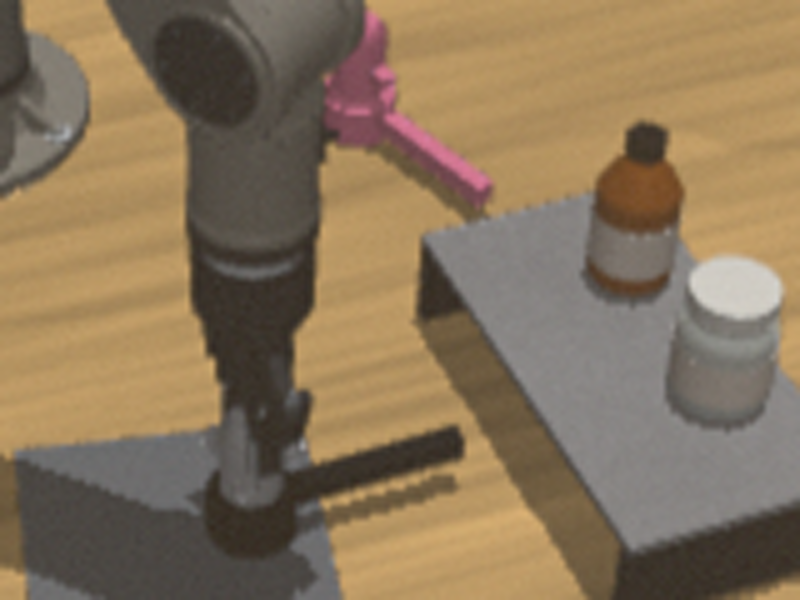

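```bash
python3 -m handwheel '2 20 0 0 0 -6 20;5 40 0 0 0 -13 20;8 60 0 0 0 -20 20;11 80 0 0 0 -27 20;13 92 0 0 0 -31 20;13 92 0 0 0 -31 20;13 92 0 0 0 -31 20'; python3 -c "
from h import *
st();plan([.531,-.016,.074],down(33))
s=cam('scene');crop(s,'s5.png',240,180,400,300,5);t=cam('top');crop(t,'t5.png',300,120,430,220,6)"
```

```text
clock: 7.05
tcp_pos: [0.5313, -0.0092, 0.0819]
orientation: [-3.013, -0.888, 0.0]
contact_force: [0.2, 0.5, -2.8]
grip_width: 0.0401
t 7.05 tcp [ 0.5313 -0.0092  0.0819] toolx yaw 32.85 z [-0.  0. -1.] F [ 0.2  0.5 -2.8] M [-0.04  0.03  0.02] w 0.0401 j [ 0.46  0.54 -0.71  1.98  0.49  0.79  0.04]
shift [-3.9  5.6  7.9] turn [-0.02  0.   -0.15]
```

View pics/s5.png

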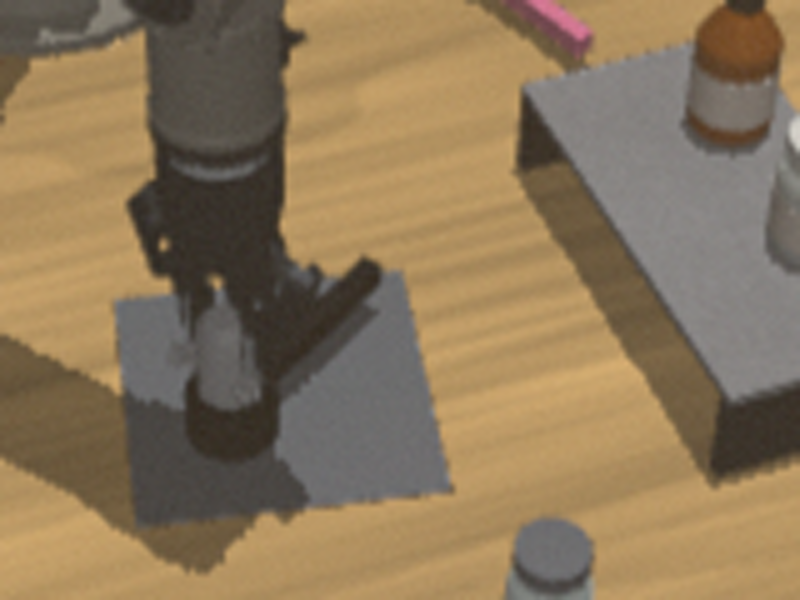

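View pics/t5.png

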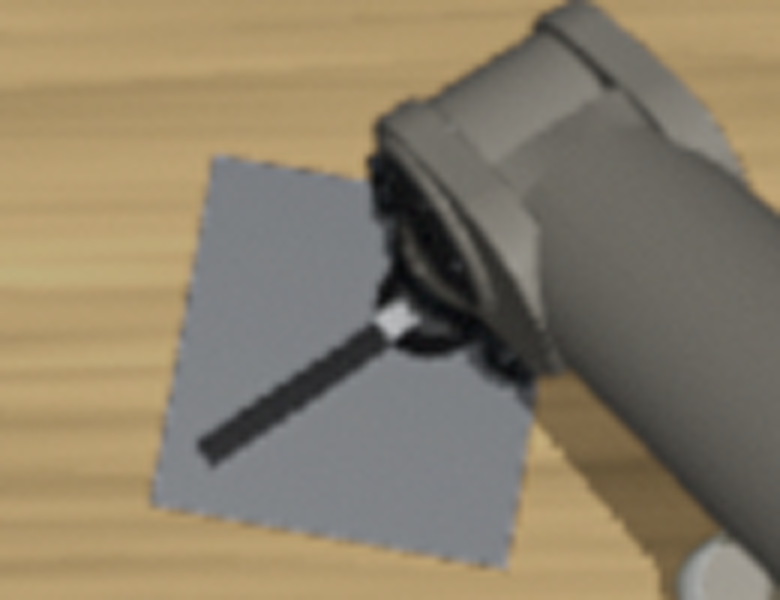

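```bash
python3 -m handwheel '-3 5 3 0 0 0 20;-3 5 6 0 0 0 20;-3 5 7.5 0 0 0 20;-3 5 8.5 0 0 0 20;-3 5 8.5 0 0 0 20'; python3 -c "
from h import *
st()"
```

```text
clock: 7.78
tcp_pos: [0.5319, -0.0153, 0.0736]
orientation: [3.013, 0.89, -0.0]
contact_force: [-0.4, -0.2, -1.7]
grip_width: 0.0398
t 7.78 tcp [ 0.5319 -0.0153  0.0736] toolx yaw 32.92 z [ 0. -0. -1.] F [-0.4 -0.2 -1.7] M [-0.12  0.12  0.03] w 0.0398 j [ 0.46  0.55 -0.7   1.99  0.51  0.78  0.04]
```

```bash
python3 -m handwheel '0 0 0.6 0 0 0 20;0 0 0.6 0 0 0 42;0 0 0.6 0 0 0 48;0 0 0.6 0 0 0 60;0 0 0.6 0 0 0 75;0 0 0.6 0 0 0 85;0 0 0 0 0 0 85;0 0 -10 0 0 0 85;0 0 -40 0 0 0 85;0 0 -80 0 0 0 85;0 0 -120 0 0 0 85;0 0 -120 0 0 0 85'; python3 -c "
from h import *
st()
f=cam('wrist'); cv2.imwrite('pics/w6.png',f['pixels'][:,:,::-1])
s=cam('scene');crop(s,'s6.png',240,180,400,300,5);t=cam('top');crop(t,'t6.png',300,120,430,220,6)"
```

```text
clock: 9.28
tcp_pos: [0.534, -0.0148, 0.1972]
orientation: [3.011, 0.889, 0.01]
contact_force: [0.6, -0.6, -0.6]
grip_width: 0.0853
t 9.28 tcp [ 0.534  -0.0148  0.1972] toolx yaw 32.92 z [ 0.007 -0.    -1.   ] F [ 0.6 -0.6 -0.6] M [ 0.   -0.02  0.04] w 0.0853 j [ 0.57  0.39 -0.81  1.89  0.34  0.99  0.18]
```

View pics/w6.png

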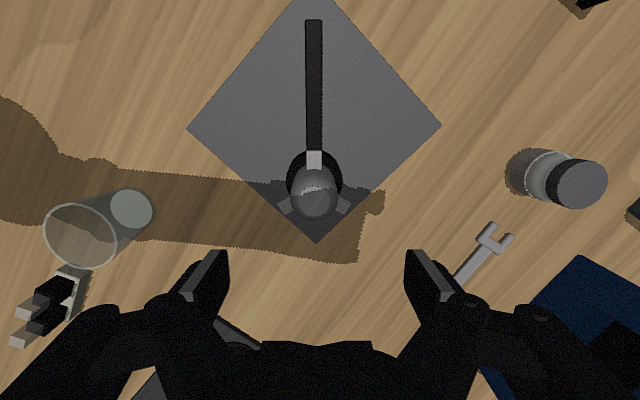

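View pics/t6.png

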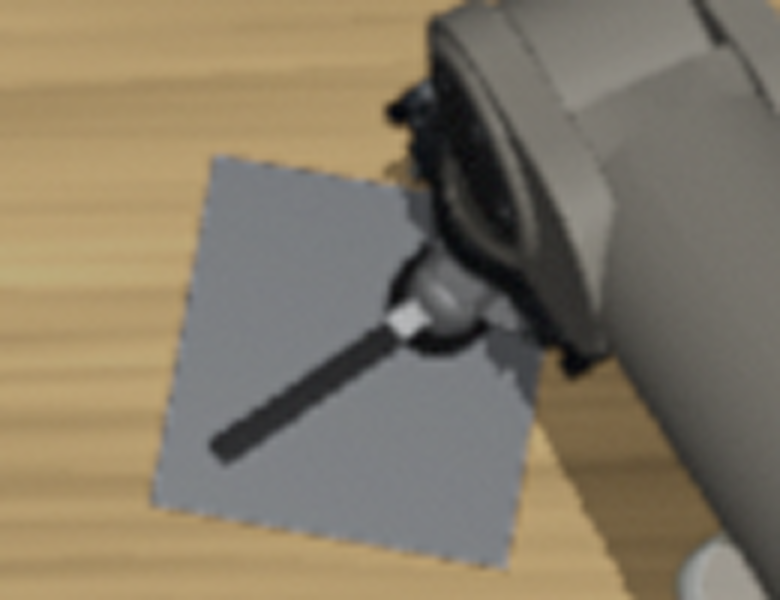

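View pics/s6.png

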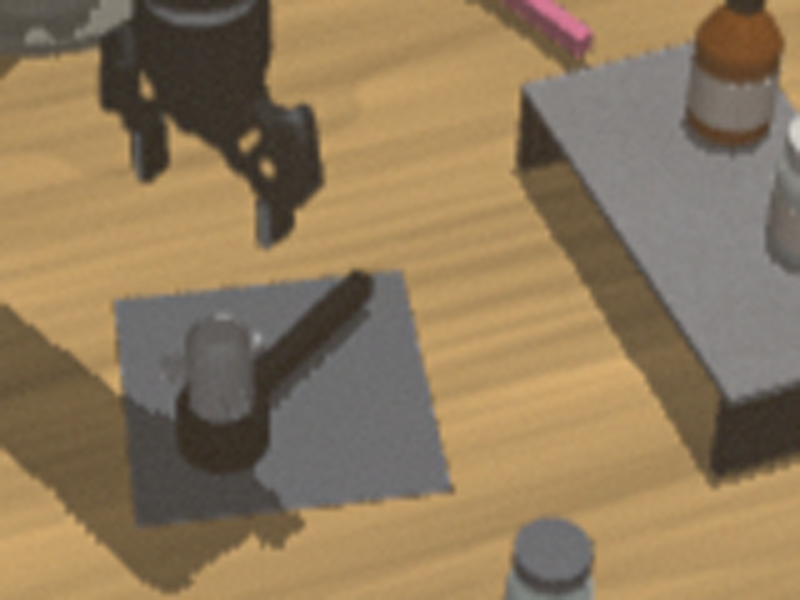

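```bash
python3 -c "
from h import *
st();f=cam('wrist');crop(f,'w7.png',260,0,370,230,3)
g=f['pixels'].astype(int).max(2)
for v in (30,60,90,120,140):
    c=np.where(g[v,295:335]<55)[0]+295; print(v,c.min(),c.max(),onz(f,(c.min()+c.max())/2,v,.037).round(4))
print('tip',onz(f,313.5,19.5,.037))
L=[onz(f,u,v,.071) for u,v in [(314,151)]];print(L)
"
```

```text
t 9.43 tcp [ 0.5313 -0.0156  0.1931] toolx yaw 32.91 z [-0.001 -0.    -1.   ] F [-0.1 -0.1 -0.2] M [ 0.02 -0.   -0.  ] w 0.0847 j [ 0.56  0.4  -0.81  1.9   0.34  0.99  0.18]
30 309 325 [0.4556 0.103  0.037 ]
60 309 325 [0.469  0.0824 0.037 ]
90 309 325 [0.4831 0.0606 0.037 ]
120 310 325 [0.4983 0.0378 0.037 ]
140 310 324 [0.5083 0.0215 0.037 ]
tip [0.44847652 0.10833736 0.037     ]
[array([0.50944746, 0.01480303, 0.071     ])]
```

View pics/w7.png

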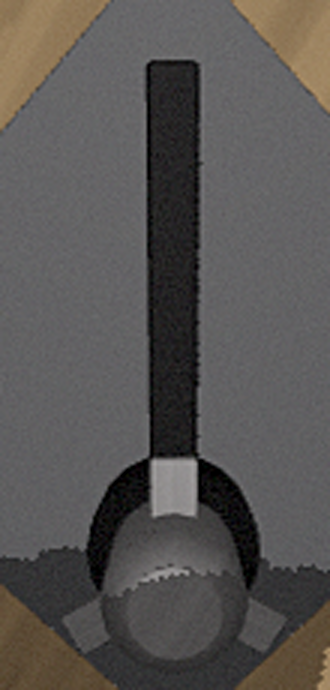

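```bash
python3 -m handwheel '-1 -50 0 0 0 0 85;-1.5 -100 30 0 0 0 85;-1.5 -115 80 0 0 0 70;-1.5 -115 120 0 0 0 60;-1.5 -115 120 0 0 0 60;-1.5 -115 120 0 0 0 60'; python3 -c "
from h import *
st();plan([.468,.080,.009],down(33))
f=cam('wrist'); cv2.imwrite('pics/w8.png',f['pixels'][:,:,::-1])"
```

```text
clock: 10.22
tcp_pos: [0.4685, 0.0806, 0.0741]
orientation: [-3.013, -0.89, -0.001]
contact_force: [0.9, -0.4, 0.1]
grip_width: 0.06
t 10.22 tcp [0.4685 0.0806 0.0741] toolx yaw 32.92 z [ 0.  0. -1.] F [ 0.9 -0.4  0.1] M [ 0.03 -0.09  0.04] w 0.06 j [ 0.32  0.49 -0.75  2.11  0.51  0.72 -0.19]
shift [-0.8  0.2 65.1] turn [-0.01 -0.03 -0.08]
```

View pics/w8.png

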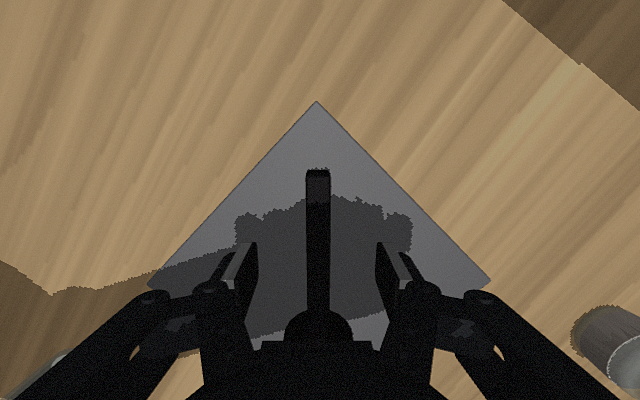

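```bash
python3 -m handwheel '0 0 30 0 0 0 60;0 0 50 0 0 0 60;0 0 60 0 0 0 60;0 0 64.5 0 0 0 60;0 0 64.5 0 0 0 45;0 0 64.5 0 0 0 30;0 0 64.5 0 0 0 20;0 0 64.5 0 0 0 5;0 0 64.5 0 0 0 5;0 0 64.5 0 0 0 5;0 0 64.5 0 0 0 5' 115; python3 -c "
from h import *
st()"
```

```text
clock: 11.65
tcp_pos: [0.4685, 0.0806, 0.0092]
orientation: [-3.013, -0.89, -0.001]
contact_force: [1.2, 0.5, 4.0]
grip_width: 0.0141
t 11.65 tcp [0.4685 0.0806 0.0092] toolx yaw 32.93 z [ 0.001  0.    -1.   ] F [1.2 0.5 4. ] M [-0.03 -0.4   0.07] w 0.0141 j [ 0.23  0.59 -0.65  2.14  0.64  0.6  -0.31]
```

```bash
python3 -m handwheel '0 0 -5 0 0 0 5;0 0 -15 0 0 0 5;0 0 -25 0 0 0 5;0 0 -35 0 0 0 5;0 0 -35 0 0 0 5;0 0 -35 0 0 0 5'; python3 -c "
from h import *
st()
f=cam('wrist'); cv2.imwrite('pics/w9.png',f['pixels'][:,:,::-1])
s=cam('scene');crop(s,'s9.png',240,180,400,300,5);cv2.imwrite('pics/s9f.png',s['pixels'][:,:,::-1]);t=cam('top');crop(t,'t9.png',300,120,430,220,6)"
```

```text
clock: 12.4
tcp_pos: [0.468, 0.0802, 0.0439]
orientation: [3.013, 0.89, -0.0]
contact_force: [-0.3, 0.3, -4.3]
grip_width: 0.014
t 12.4 tcp [0.468  0.0802 0.0439] toolx yaw 32.9 z [-0. -0. -1.] F [-0.3  0.3 -4.3] M [0.33 0.26 0.03] w 0.014 j [ 0.28  0.54 -0.71  2.13  0.57  0.67 -0.25]
```

View pics/s9.png

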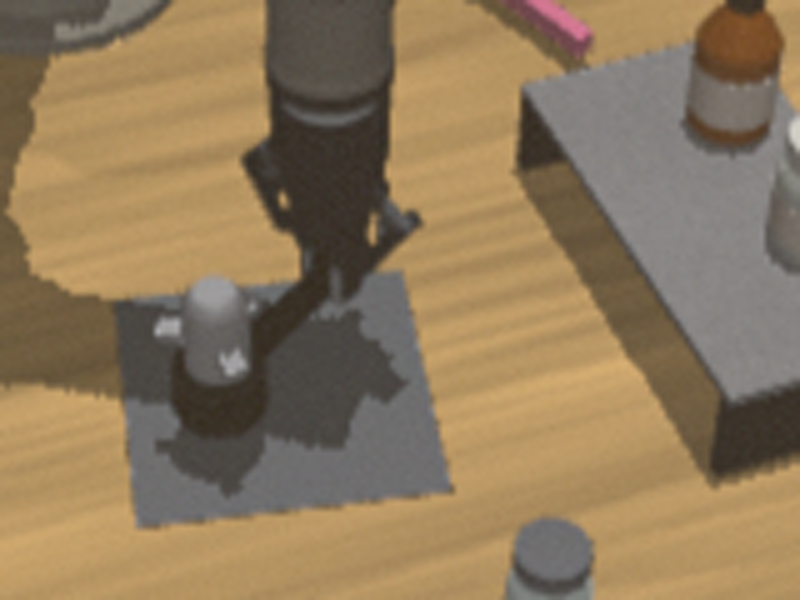

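View pics/t9.png

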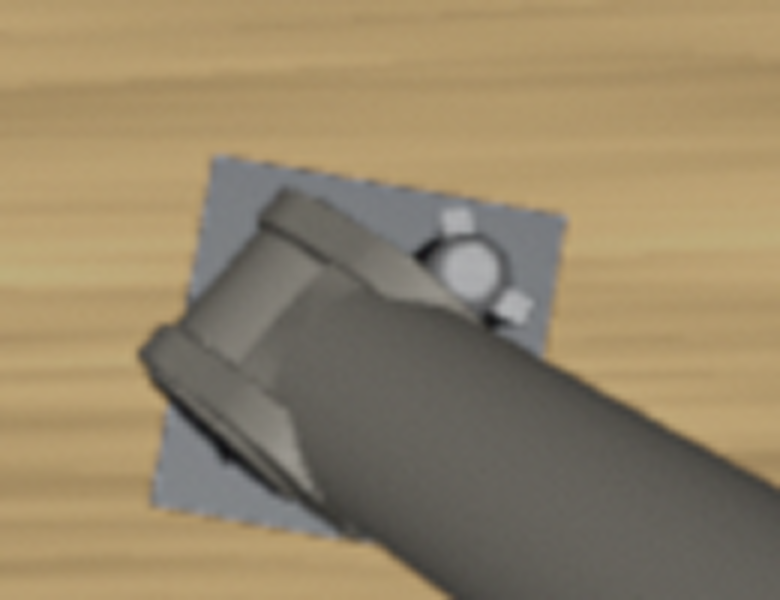

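```bash
python3 - <<'E'
from h import *
s=cam('scene');t=cam('top')
g=cv2.cvtColor(s['pixels'],cv2.COLOR_RGB2GRAY)
def hull(f,tilt,zu,ax=np.array([.5305,-.0165]),hd=123):
    h=np.array([np.cos(np.radians(hd)),np.sin(np.radians(hd)),0]); k=np.cross(h,[0,0,1]) 
    R=Ro.from_rotvec(k*np.radians(tilt)).as_matrix()
    o=np.array([*ax,0])+h*.115; o[2]=zu+.024
    a=np.linspace(0,2*np.pi,24,endpoint=False);P=[]
    for rr,z in [(.030,0),(.030,.034),(.021,.092),(.013,.102)]:
        P+= [o+R@(np.array([rr*np.cos(q),rr*np.sin(q),z-.024])-h*.115) for q in a]
    return np.array([proj(f,p) for p in P])
for tilt in (-6,-3,0,3,6):
    q=hull(s,tilt,.038); qc=(q-[240,180])*5+2; print(tilt,'scene crop bbox x',qc[:,0].min().round(),qc[:,0].max().round(),'y',qc[:,1].min().round(),qc[:,1].max().round(),'topc',qc[72:].mean(0).round(),'botc',qc[:24].mean(0).round())
    q=(hull(t,tilt,.038)-[300,120])*6+2.5; print('   top: topc',q[72:].mean(0).round())
E
```

```text
-6 scene crop bbox x 172.0 270.0 y 251.0 422.0 topc [225. 265.] botc [220. 389.]
   top: topc [455. 277.]
-3 scene crop bbox x 173.0 269.0 y 262.0 429.0 topc [221. 276.] botc [221. 395.]
   top: topc [462. 273.]
0 scene crop bbox x 172.0 270.0 y 272.0 436.0 topc [216. 287.] botc [223. 401.]
   top: topc [467. 270.]
3 scene crop bbox x 173.0 271.0 y 282.0 442.0 topc [213. 298.] botc [224. 406.]
   top: topc [472. 268.]
6 scene crop bbox x 173.0 273.0 y 292.0 448.0 topc [209. 308.] botc [226. 410.]
   top: topc [477. 266.]
```

```bash
python3 - <<'E'
from h import *
t=cam('top');s=cam('scene')
def seg(f,box,lo):
    u0,v0,u1,v1=box; hsv=cv2.cvtColor(f['pixels'],cv2.COLOR_RGB2HSV)[v0:v1,u0:u1]
    m=((hsv[...,1]<40)&(hsv[...,2]>lo)).astype(np.uint8); m=cv2.morphologyEx(m,cv2.MORPH_OPEN,np.ones((3,3)))
    c=max(cv2.findContours(m,0,1)[0],key=cv2.contourArea); h=cv2.convexHull(c); e=cv2.fitEllipse(h)
    return (e[0][0]+u0,e[0][1]+v0),e[1],e[2],h[:,0]+[u0,v0]
for lo in (120,135,150):
    a=seg(t,(445,110,520,175),lo); print(lo,a[0],a[1],onz(t,*a[0],.232))
im=s['pixels'][230:285,160:212,::-1]; cv2.imwrite('pics/hs.png',cv2.resize(im,None,fx=12,fy=11,interpolation=cv2.INTER_NEAREST))
im=t['pixels'][115:165,460:510,::-1]; cv2.imwrite('pics/ht.png',cv2.resize(im,None,fx=12,fy=12,interpolation=cv2.INTER_NEAREST))
E
```

```text
120 (493.80696868896484, 139.71327781677246) (35.38930130004883, 56.70356750488281) [ 0.57715014 -0.3197457   0.232     ]
135 (494.1146812438965, 139.75312614440918) (35.44388961791992, 56.13743209838867) [ 0.57702018 -0.32056013  0.232     ]
150 (494.18762969970703, 139.8057518005371) (35.45741653442383, 56.08881378173828) [ 0.57687162 -0.32074763  0.232     ]
```

View pics/hs.png

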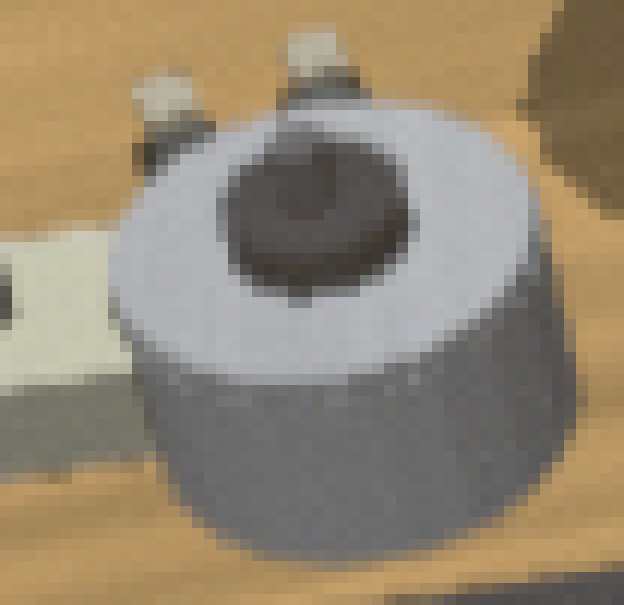

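View pics/ht.png

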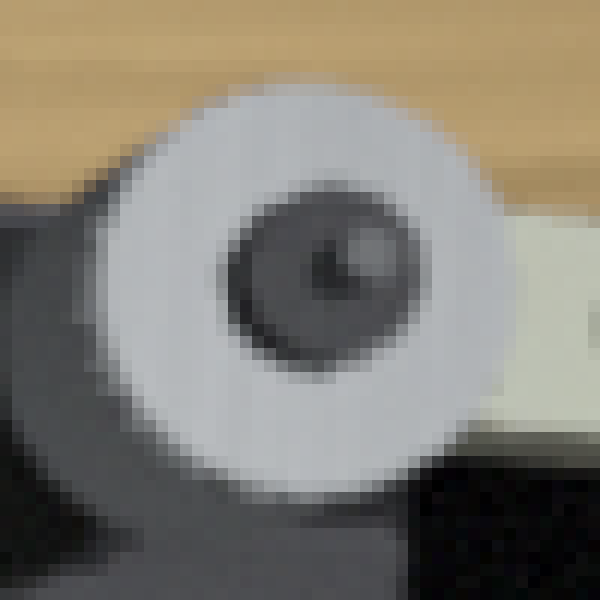

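```bash
python3 - <<'E'
from h import *
t=cam('top');s=cam('scene')
def seg(f,box,lo,er=0):
    u0,v0,u1,v1=box; p=f['pixels'][v0:v1,u0:u1].astype(int)
    m=((p[...,2]>p[...,0]-0)&(p[...,2]>p[...,1]-2)&(p.max(2)>lo)).astype(np.uint8); m=cv2.morphologyEx(m,cv2.MORPH_OPEN,np.ones((3,3)))
    c=max(cv2.findContours(m,0,1)[0],key=cv2.contourArea); h=cv2.convexHull(c)[:,0]+[u0,v0]
    return h
for lo in (125,140):
  for n,f,box in (('top',t,(455,110,515,170)),('scene',s,(160,230,212,285))):
    h=seg(f,box,lo); P=np.array([onz(f,*q,.232)[:2] for q in h.astype(float)])
    (c,rad)=cv2.minEnclosingCircle((P*1000).astype(np.float32)); A=np.c_[2*P,np.ones(len(P))]; k=np.linalg.lstsq(A,(P**2).sum(1),rcond=None)[0]
    print(lo,n,'minenc',np.round(c,1),round(rad,1),'lsq',k[:2].round(4),np.sqrt(k[2]+k[0]**2+k[1]**2).round(4))
E
```

```text
125 top minenc [ 580.5 -295.8] 46.7 lsq [ 0.5799 -0.2955] 0.046
125 scene minenc [ 582.8 -297.6] 47.2 lsq [ 0.5836 -0.2981] 0.0463
140 top minenc [ 580.1 -296. ] 46.2 lsq [ 0.5801 -0.2962] 0.0456
140 scene minenc [ 583.1 -297.3] 46.8 lsq [ 0.5836 -0.298 ] 0.0456
```

```bash
python3 - <<'E'
from h import *
st();plan([.529,-.195,.044],down(28)); R=down(32.92)
E
```

```text
t 12.85 tcp [0.468  0.0804 0.0438] toolx yaw 32.92 z [-0.  0. -1.] F [ 0.2 -0.3 -4.3] M [0.38 0.24 0.03] w 0.0142 j [ 0.28  0.54 -0.71  2.13  0.57  0.67 -0.25]
shift [-9.850e+01  2.643e+02 -2.000e-01] turn [-0.01  0.01  4.92]
```

```bash
python3 -m handwheel '-4 10 0 0 0 0 5;-12 32 0 0 0 1 5;-25 65 0 0 0 1.5 5;-38 100 0 0 0 2 5;-51 136 0 0 0 3 5;-64 172 0 0 0 4 5;-77 207 0 0 0 4.5 5;-88 237 0 0 0 5 5;-95 256 0 0 0 5 5;-98.5 264 0 0 0 5 5;-98.5 264 0 0 0 5 5;-98.5 264 0 0 0 5 5'; python3 -c "
from h import *
st();
s=cam('scene');crop(s,'s10.png',140,200,270,320,6);t=cam('top');crop(t,'t10.png',400,100,560,220,5)"
```

```text
clock: 14.35
tcp_pos: [0.5286, -0.1935, 0.044]
orientation: [-3.048, -0.76, 0.0]
contact_force: [0.6, 0.9, -3.9]
grip_width: 0.0139
t 14.35 tcp [ 0.5286 -0.1935  0.044 ] toolx yaw 28.01 z [-0.     0.001 -1.   ] F [ 0.6  0.9 -3.9] M [ 0.36  0.13 -0.01] w 0.0139 j [ 0.74  0.63 -0.65  1.93  0.54  0.76  0.26]
```

View pics/s10.png

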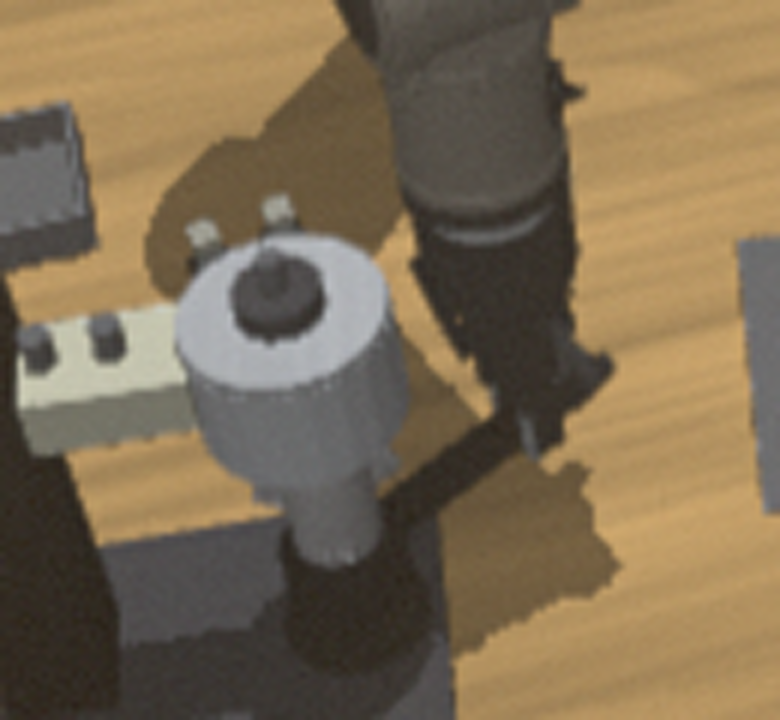

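View pics/t10.png

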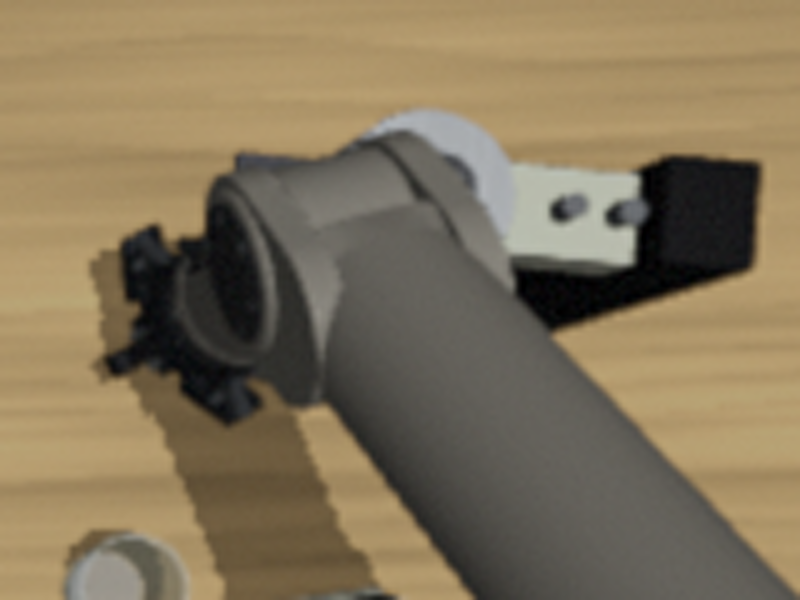

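```bash
python3 - <<'E'
from h import *
s=cam('scene')
crop(s,'s11.png',165,230,225,320,8)
a=np.linspace(0,2*np.pi,72,endpoint=False)
def circ(x,y,z,r): 
    q=np.array([proj(s,[x+r*np.cos(k),y+r*np.sin(k),z]) for k in a]); q=(q-[165,230])*8+3.5; return q.min(0).round(1),q.max(0).round(1)
print('head top',circ(.583,-.2965,.232,.047)); print('head mouth',circ(.583,-.2965,.165,.047))
for z in (.035,.037,.039):
  for x in (.580,.584):
    print(z,x,'bowl base',circ(x,-.2965,z,.03),'rim',circ(x,-.2965,z+.034,.03),'spig68',circ(x,-.2965,z+.068,.021))
E
```

```text
head top (array([34.2, 71.7]), array([322.4, 279. ]))
head mouth (array([ 72.9, 204.7]), array([350.9, 412. ]))
0.035 0.58 bowl base (array([186.9, 469. ]), array([352.8, 600.2])) rim (array([170.8, 410.5]), array([339.5, 541.9])) spig68 (array([180. , 369.2]), array([300.1, 461.4]))
0.035 0.584 bowl base (array([188.6, 476.9]), array([354.8, 608.7])) rim (array([172.5, 418.5]), array([341.5, 550.5])) spig68 (array([181.8, 377.3]), array([302.1, 469.9]))
0.037 0.58 bowl base (array([186. , 465.6]), array([352. , 596.8])) rim (array([169.8, 407. ]), array([338.7, 538.4])) spig68 (array([179.1, 365.6]), array([299.3, 457.8]))
0.037 0.584 bowl base (array([187.7, 473.6]), array([354.1, 605.3])) rim (array([171.6, 415. ]), array([340.8, 547. ])) spig68 (array([180.8, 373.7]), array([301.3, 466.2]))
0.039 0.58 bowl base (array([185.1, 462.2]), array([351.3, 593.4])) rim (array([168.9, 403.5]), array([337.9, 534.9])) spig68 (array([178.1, 362. ]), array([298.4, 454.2]))
0.039 0.584 bowl base (array([186.8, 470.2]), array([353.3, 601.9])) rim (array([170.6, 411.5]), array([340. , 543.5])) spig68 (array([179.8, 370.1]), array([300.4, 462.6]))
```

View pics/s11.png

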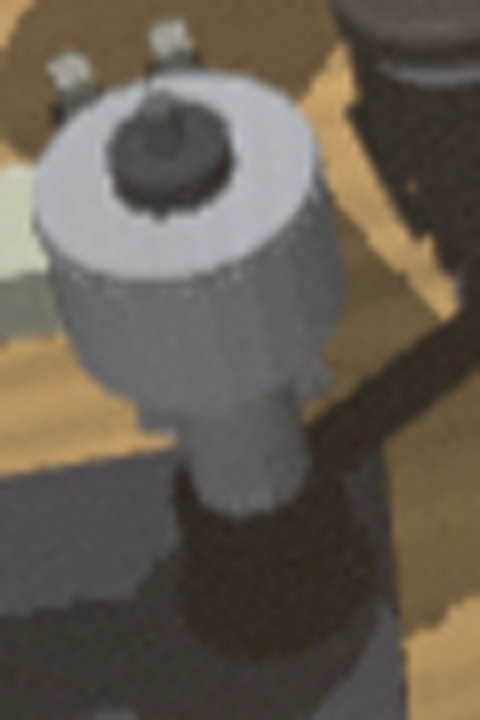

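```bash
python3 - <<'E'
from h import *
s=cam('scene')
im=s['pixels'][270:320,175:225,::-1]; im=np.clip(im.astype(float)*3.2-20,0,255).astype(np.uint8); cv2.imwrite('pics/s12.png',cv2.resize(im,None,fx=12,fy=12,interpolation=cv2.INTER_CUBIC))
a=np.linspace(0,2*np.pi,72,endpoint=False)
def circ(x,y,z,r): 
    q=np.array([proj(s,[x+r*np.cos(k),y+r*np.sin(k),z]) for k in a]); q=(q-[175,270])*12+5.5; return q.min(0).round(1),q.max(0).round(1)
for x in (.580,.583,.586): print(x,'base',circ(x,-.2965,.037,.03),'spig40',circ(x,-.2965,.077,.021))
for k in (0,120,240):
    q=np.radians(118+k); p=np.array(proj(s,[.583+.037*np.cos(q),-.2965+.037*np.sin(q),.037+.064])); print((p-[175,270])*12+5.5,(p-[165,230])*8+3.5)
E
```

```text
0.58 base (array([159.2, 218.6]), array([408.3, 415.4])) spig40 (array([169. , 143.7]), array([346.8, 281.7]))
0.583 base (array([161.2, 227.6]), array([410.6, 425. ])) spig40 (array([170.9, 152.7]), array([349. , 291.2]))
0.586 base (array([163.1, 236.6]), array([412.9, 434.6])) spig40 (array([172.9, 161.9]), array([351.3, 300.8]))
[368.19415358  67.9560956 ] [325.29610239 365.13739706]
[ 97.94504299 131.53189175] [145.13002866 407.52126117]
[265.0995053  275.66055275] [256.56633687 503.60703516]
```

View pics/s12.png

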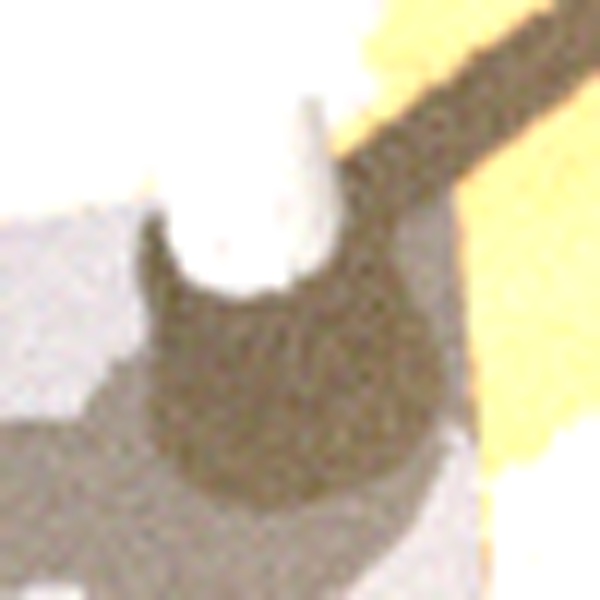

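```bash
python3 - <<'E'
from h import *
s=cam('scene'); st()
im=s['pixels'][262:302,178:212,::-1]; im=np.clip(im.astype(float)*1.8-30,0,255).astype(np.uint8); cv2.imwrite('pics/s13.png',cv2.resize(im,None,fx=14,fy=14,interpolation=cv2.INTER_NEAREST))
h=np.array([np.cos(np.radians(118)),np.sin(np.radians(118)),0]);k=np.cross(h,[0,0,1])
g=np.array([.5286,-.1942,.0627])
for tilt in (0,1,2,3):
    R=Ro.from_rotvec(k*np.radians(tilt)).as_matrix()
    def P(r,ang,z):
        q=np.radians(118+ang); p=g+R@(np.array([r*np.cos(q),r*np.sin(q),z-.024])-h*.115); return (np.array(proj(s,p))-[178,262])*14+6.5
    low=max((P(.021,a,.040)[1],a) for a in range(0,360,5))[0]
    e=[P(.021,a,.055)[0] for a in range(0,360,5)]
    print(tilt,'lug120 low corner',[P(.037,120+d,.060).round() for d in (-11,11)],'hi',[P(.037,120+d,.068).round() for d in (-11,11)],'lug0 ',[P(.037,d,.060).round() for d in (-11,11)],'spigbot',round(low),'edges z55',round(min(e)),round(max(e)))
E
```

```text
t 14.6 tcp [ 0.5289 -0.1941  0.044 ] toolx yaw 27.98 z [-0.  0. -1.] F [-0.6  0.6 -4.1] M [ 0.34  0.2  -0.04] w 0.0139 j [ 0.74  0.63 -0.65  1.93  0.54  0.76  0.26]
0 lug120 low corner [array([ 95., 245.]), array([ 67., 297.])] hi [array([ 88., 219.]), array([ 60., 272.])] lug0  [array([412., 216.]), array([368., 180.])] spigbot 444 edges z55 147 356
1 lug120 low corner [array([ 94., 253.]), array([ 66., 307.])] hi [array([ 87., 229.]), array([ 59., 282.])] lug0  [array([410., 222.]), array([367., 186.])] spigbot 452 edges z55 147 356
2 lug120 low corner [array([ 94., 262.]), array([ 66., 316.])] hi [array([ 86., 238.]), array([ 58., 292.])] lug0  [array([409., 228.]), array([366., 192.])] spigbot 460 edges z55 147 355
3 lug120 low corner [array([ 94., 270.]), array([ 66., 325.])] hi [array([ 85., 247.]), array([ 58., 301.])] lug0  [array([408., 234.]), array([365., 198.])] spigbot 467 edges z55 147 354
```

View pics/s13.png

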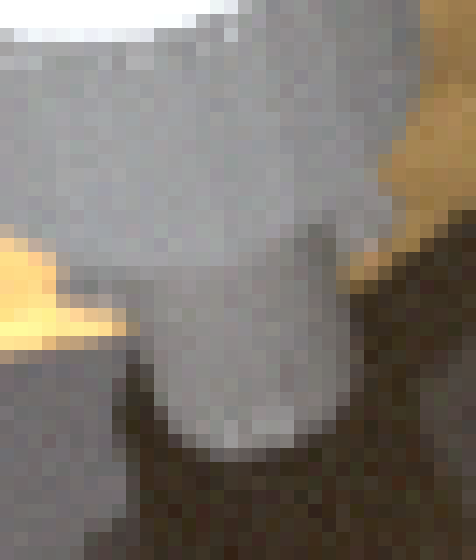

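```bash
python3 -m handwheel '-1 2 0 -1.2 0 0 5;-1 2 -8 -1.2 0 0 5;-1 2 -16 -1.2 0 0 5;-1 2 -24 -1.2 0 0 5;-1 2 -32 -1.2 0 0 5;-1 2 -40 -1.2 0 0 5;-1 2 -40 -1.2 0 0 5'; python3 -c "
from h import *
st();
s=cam('scene');crop(s,'s14.png',165,220,255,310,8)"
```

```text
clock: 15.48
tcp_pos: [0.5294, -0.1972, 0.0847]
orientation: [3.028, 0.752, 0.01]
contact_force: [-0.4, -0.3, -3.6]
grip_width: 0.0142
t 15.47 tcp [ 0.5294 -0.1972  0.0847] toolx yaw 27.9 z [ 0.011 -0.019 -1.   ] F [-0.4 -0.3 -3.6] M [ 0.39  0.18 -0.  ] w 0.0142 j [ 0.76  0.57 -0.68  1.92  0.51  0.81  0.29]
```

View pics/s14.png

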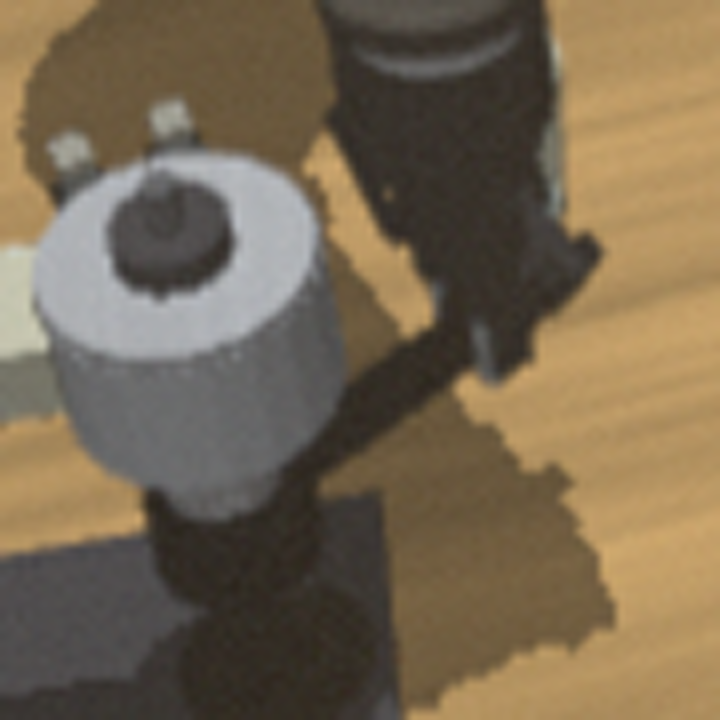

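```bash
python3 -m handwheel '0 -0.5 -6 0 0 0 5;0 -0.5 -12 0 0 0 5;0 -0.5 -16 0 0 0 5;0 -0.5 -20 0 0 0 5;0 -0.5 -23 0 0 0 5;0 -0.5 -23 0 0 0 5'; python3 -c "
from h import *
st();
s=cam('scene');crop(s,'s15.png',165,220,255,310,8)"
```

```text
clock: 16.27
tcp_pos: [0.5286, -0.1962, 0.1072]
orientation: [3.029, 0.753, 0.008]
contact_force: [-0.6, -0.1, -4.5]
grip_width: 0.0142
t 16.27 tcp [ 0.5286 -0.1962  0.1072] toolx yaw 27.92 z [ 0.01  -0.019 -1.   ] F [-0.6 -0.1 -4.5] M [ 0.31  0.25 -0.01] w 0.0142 j [ 0.78  0.54 -0.7   1.91  0.48  0.85  0.31]
```

View pics/s15.png

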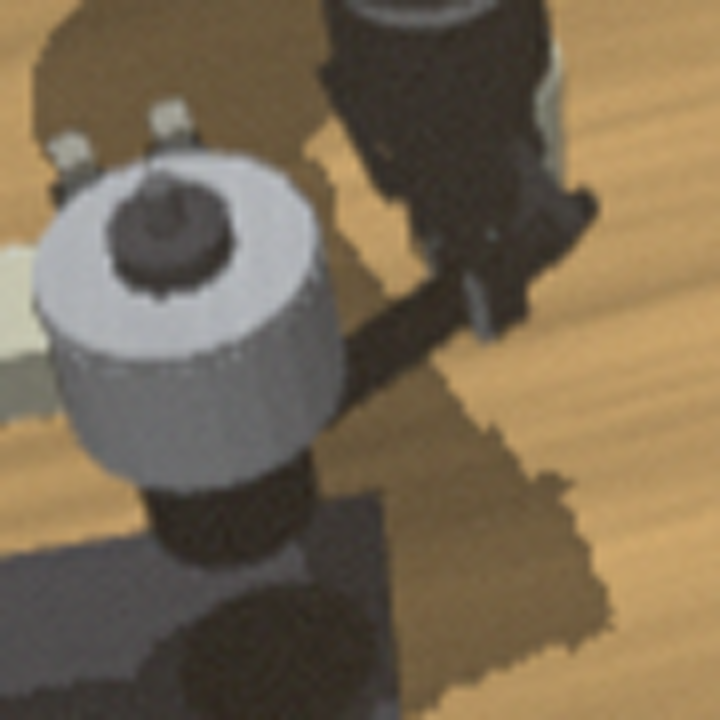

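```bash
python3 -m handwheel '0 0 -4 0 0 0 5;0 0 -8 0 0 0 5;0 0 -11 0 0 0 5;0 0 -14 0 0 0 5;0 0 -18 0 0 0 5;0 0 -18 0 0 0 5'; python3 -c "
from h import *
st();
s=cam('scene');crop(s,'s16.png',165,220,255,310,8);o=readout.get_obs()
plan([.464,-.283,.1252],down(83))"
```

```text
clock: 17.08
tcp_pos: [0.5285, -0.1959, 0.1254]
orientation: [3.029, 0.753, 0.009]
contact_force: [-0.6, -0.4, -3.5]
grip_width: 0.0142
t 17.07 tcp [ 0.5285 -0.1959  0.1254] toolx yaw 27.92 z [ 0.011 -0.019 -1.   ] F [-0.6 -0.4 -3.5] M [ 0.34  0.22 -0.03] w 0.0142 j [ 0.79  0.51 -0.72  1.9   0.45  0.88  0.33]
shift [-97.6  46.9   0.9] turn [  1.12   0.58 -55.08]
```

View pics/s16.png

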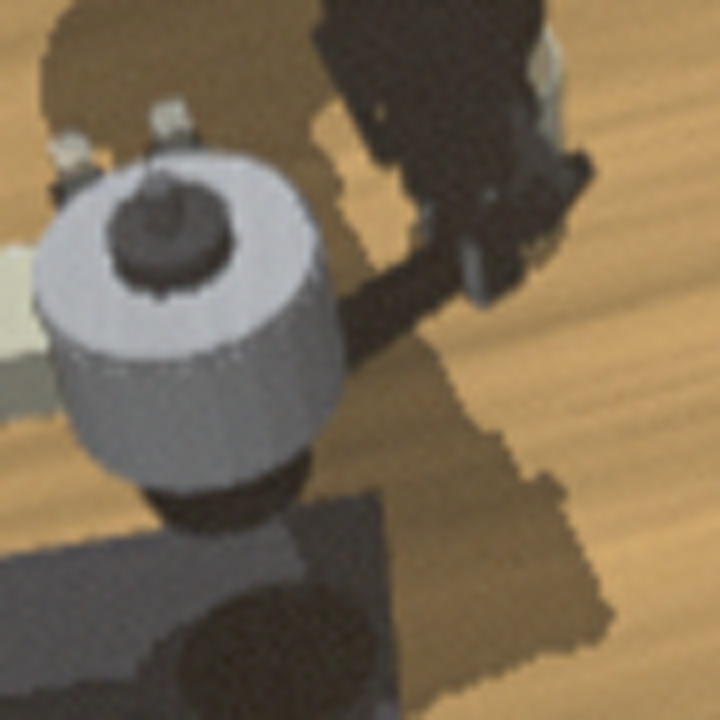

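```bash
python3 - <<'E'
from h import *
o=readout.get_obs(); R0=Ro.from_rotvec(o['orientation']).as_matrix(); p=np.array(o['tcp_pos']); A=np.array([.5824,-.297,p[2]])
for th in (5,10,15,20,25,30,35,40,45,50,55,57):
    Q=Ro.from_rotvec([0,0,np.radians(th)]).as_matrix(); d=R0.T@(A+Q@(p-A)-p)*1000; w=Ro.from_matrix(R0.T@Q@R0).as_rotvec(degrees=True)
    print(th,d.round(1),w.round(2))
E
```

```text
5 [-10.    0.5   0. ] [ 0.    0.11 -5.  ]
10 [-19.9   1.8   0. ] [  0.     0.21 -10.  ]
15 [-29.7   4.    0.1] [  0.     0.32 -15.  ]
20 [-39.2   7.1   0.1] [  0.     0.42 -20.  ]
25 [-48.4  10.9   0.2] [  0.     0.53 -24.99]
30 [-57.3  15.6   0.3] [  0.     0.64 -29.99]
35 [-65.7  21.    0.4] [  0.     0.74 -34.99]
40 [-73.6  27.1   0.6] [ 1.000e-02  8.500e-01 -3.999e+01]
45 [-81.   33.9   0.7] [ 1.000e-02  9.500e-01 -4.499e+01]
50 [-87.7  41.3   0.9] [ 1.000e-02  1.060e+00 -4.999e+01]
55 [-93.7  49.2   1. ] [ 1.000e-02  1.170e+00 -5.499e+01]
57 [-96.   52.6   1.1] [ 1.000e-02  1.210e+00 -5.699e+01]
```

First to 15°, to see the forces.

```bash
python3 -m handwheel '-10 0.5 0 0 0.1 -5 5;-19.9 1.8 0 0 0.2 -10 5;-29.7 4 0.1 0 0.3 -15 5;-29.7 4 0.1 0 0.3 -15 5'; python3 -c "
from h import *
st()"
```

```text
clock: 17.62
tcp_pos: [0.503, -0.2141, 0.1246]
orientation: [2.907, 1.139, 0.01]
contact_force: [0.1, 0.1, -4.0]
grip_width: 0.0144
t 17.62 tcp [ 0.503  -0.2141  0.1246] toolx yaw 42.79 z [ 0.013 -0.016 -1.   ] F [ 0.1  0.1 -4. ] M [ 0.32  0.27 -0.01] w 0.0144 j [ 0.89  0.51 -0.78  1.93  0.48  0.88  0.61]
```

```bash
python3 -m handwheel '-10 0.5 0 0 0.1 -5 5;-19.9 1.8 0 0 0.2 -10 5;-29.7 4 0.1 0 0.3 -15 5;-39.2 7.1 0.1 0 0.4 -20 5;-48.4 10.9 0.2 0 0.5 -25 5;-48.4 10.9 0.2 0 0.5 -25 5'; python3 -c "
from h import *
st()"
```

```text
clock: 18.38
tcp_pos: [0.4757, -0.2548, 0.1248]
orientation: [2.595, 1.741, 0.017]
contact_force: [-0.6, 0.3, -3.5]
grip_width: 0.0143
t 18.38 tcp [ 0.4757 -0.2548  0.1248] toolx yaw 67.71 z [ 0.019 -0.008 -1.   ] F [-0.6  0.3 -3.5] M [ 0.19  0.41 -0.02] w 0.0143 j [ 1.07  0.53 -0.89  1.95  0.53  0.89  1.09]
```

```bash
python3 -m handwheel '-10 0.5 0 0 0.1 -5 5;-19.9 1.8 0 0 0.2 -10 5;-29.7 4 0.1 0 0.3 -15 5;-29.7 4 0.1 0 0.3 -15 5;-29.7 4 0.1 0 0.3 -15 5'; python3 -c "
from h import *
st()
s=cam('scene');crop(s,'s17.png',150,210,270,320,6);t=cam('top');crop(t,'t17.png',400,100,560,220,5)"
```

```text
clock: 19.0
tcp_pos: [0.4688, -0.2824, 0.1251]
orientation: [2.344, 2.067, 0.021]
contact_force: [0.2, 0.5, -3.7]
grip_width: 0.0142
t 19.0 tcp [ 0.4688 -0.2824  0.1251] toolx yaw 82.81 z [ 0.021 -0.003 -1.   ] F [ 0.2  0.5 -3.7] M [0.05 0.39 0.06] w 0.0142 j [ 1.16  0.57 -0.94  1.93  0.57  0.92  1.38]
```

View pics/s17.png

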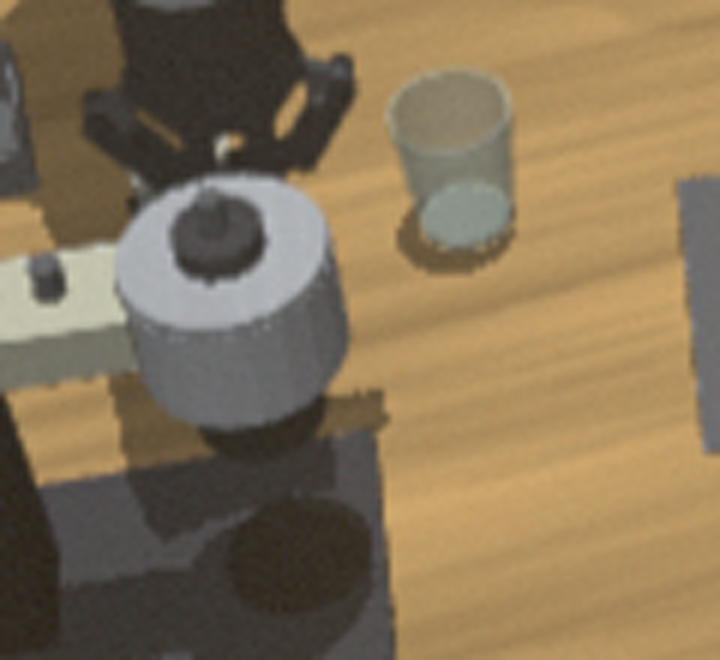

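View pics/t17.png

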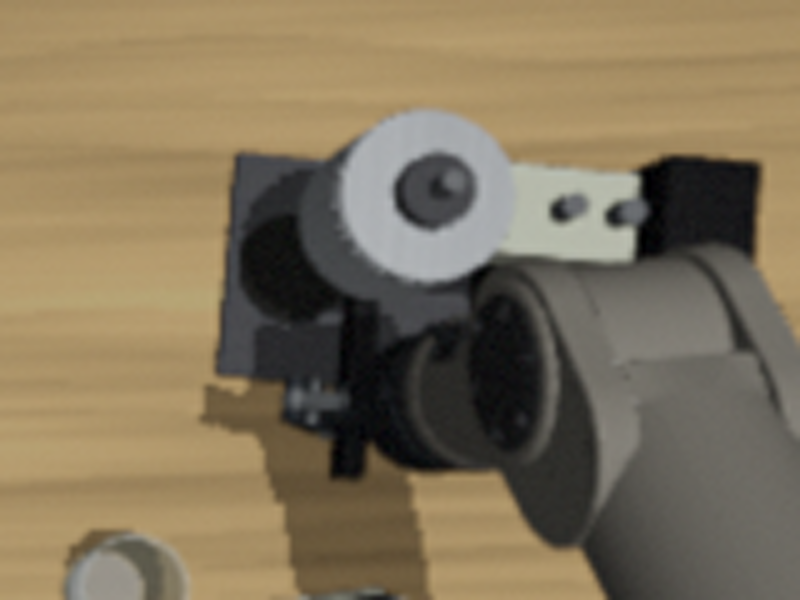

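```bash
python3 -m handwheel '0 0 1.5 0 0 0 5;0 0 3 0 0 0 5;0 0 4 0 0 0 5;0 0 4 0 0 0 5'; python3 -c "
from h import *
st()"; python3 -m handwheel '0 0 0.7 0 0 0 5;0 0 1.4 0 0 0 5;0 0 1.4 0 0 0 5'; python3 -c "
from h import *
st()"
```

```text
clock: 19.6
tcp_pos: [0.4684, -0.2832, 0.1208]
orientation: [2.343, 2.07, 0.02]
contact_force: [0.0, 0.2, -3.5]
grip_width: 0.0141
t 19.6 tcp [ 0.4684 -0.2832  0.1208] toolx yaw 82.92 z [ 0.02  -0.003 -1.   ] F [ 0.   0.2 -3.5] M [ 0.05  0.42 -0.01] w 0.0141 j [ 1.15  0.57 -0.94  1.93  0.58  0.91  1.38]
clock: 19.98
tcp_pos: [0.4685, -0.2833, 0.1195]
orientation: [2.342, 2.07, 0.02]
contact_force: [-0.9, -0.5, -3.9]
grip_width: 0.0142
t 19.98 tcp [ 0.4685 -0.2833  0.1195] toolx yaw 82.92 z [ 0.02  -0.003 -1.   ] F [-0.9 -0.5 -3.9] M [0.11 0.44 0.02] w 0.0142 j [ 1.15  0.57 -0.94  1.93  0.58  0.91  1.37]
```

```bash
python3 -m handwheel '0 0 0.6 0 0 0 5;0 0 0.6 0 0 0 5'; python3 -c "
from h import *
st()"; python3 -m handwheel '0 0 0.6 0 0 0 5;0 0 0.6 0 0 0 5'; python3 -c "
from h import *
st()"; python3 -m handwheel '0 0 0.6 0 0 0 5;0 0 0.6 0 0 0 5'; python3 -c "
from h import *
st()"
```

```text
clock: 20.23
tcp_pos: [0.4685, -0.2832, 0.1189]
orientation: [2.342, 2.07, 0.02]
contact_force: [-0.3, 0.0, -3.4]
grip_width: 0.0141
t 20.23 tcp [ 0.4685 -0.2832  0.1189] toolx yaw 82.93 z [ 0.02  -0.003 -1.   ] F [-0.3  0.  -3.4] M [0.07 0.47 0.04] w 0.0141 j [ 1.15  0.57 -0.94  1.93  0.58  0.91  1.37]
clock: 20.48
tcp_pos: [0.4687, -0.2833, 0.1185]
orientation: [2.342, 2.069, 0.02]
contact_force: [-0.4, -0.7, -1.3]
grip_width: 0.0141
t 20.48 tcp [ 0.4687 -0.2833  0.1185] toolx yaw 82.93 z [ 0.021 -0.004 -1.   ] F [-0.4 -0.7 -1.3] M [0.1  0.31 0.03] w 0.0141 j [ 1.15  0.58 -0.93  1.93  0.58  0.91  1.37]
clock: 20.72
tcp_pos: [0.4689, -0.2833, 0.1181]
orientation: [2.342, 2.069, 0.021]
contact_force: [-0.7, -0.2, -0.0]
grip_width: 0.0145
t 20.73 tcp [ 0.4689 -0.2833  0.1181] toolx yaw 82.93 z [ 0.021 -0.004 -1.   ] F [-0.7 -0.2 -0. ] M [ 0.04  0.29 -0.04] w 0.0145 j [ 1.15  0.58 -0.93  1.93  0.58  0.91  1.37]
```

```bash
python3 -m handwheel '0 0 0.5 0 0 0 5;0 0 0.5 0 0 0 5'; python3 -c "
from h import *
st()"; python3 -m handwheel '0 0 0 0 0 0 15;0 0 0 0 0 0 17;0 0 0 0 0 0 20;0 0 0 0 0 0 25;0 0 0 0 0 0 35;0 0 0 0 0 0 50;0 0 0 0 0 0 50;0 0 0 0 0 0 50' 30; python3 -c "
from h import *
st()
s=cam('scene');crop(s,'s18.png',150,210,270,320,6);f=cam('wrist'); cv2.imwrite('pics/w18.png',f['pixels'][:,:,::-1])"
```

```text
clock: 20.98
tcp_pos: [0.4691, -0.2834, 0.1177]
orientation: [2.342, 2.069, 0.021]
contact_force: [-0.9, 0.7, 2.4]
grip_width: 0.0141
t 20.98 tcp [ 0.4691 -0.2834  0.1177] toolx yaw 82.92 z [ 0.021 -0.004 -1.   ] F [-0.9  0.7  2.4] M [ 0.03  0.15 -0.01] w 0.0141 j [ 1.15  0.58 -0.93  1.93  0.59  0.91  1.37]
clock: 21.98
tcp_pos: [0.4686, -0.2833, 0.1173]
orientation: [2.342, 2.07, 0.02]
contact_force: [-0.3, 0.2, 0.1]
grip_width: 0.0497
t 21.98 tcp [ 0.4686 -0.2833  0.1173] toolx yaw 82.92 z [ 0.02  -0.003 -1.   ] F [-0.3  0.2  0.1] M [ 0.02  0.04 -0.01] w 0.0497 j [ 1.15  0.58 -0.93  1.93  0.59  0.91  1.37]
```

View pics/w18.png

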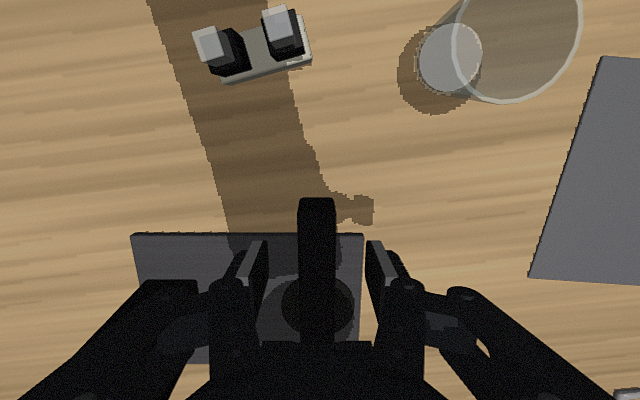

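View pics/s18.png

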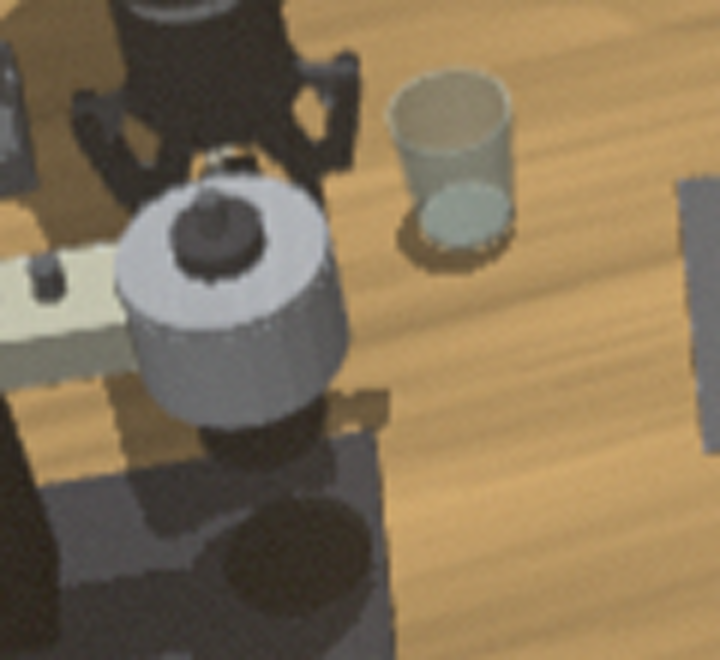

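```bash
python3 -m handwheel '0 0 -5 0 0 0 50;0 0 -20 0 0 0 50;0 0 -45 0 0 0 50;0 -10 -80 0 0 0 50;0 -25 -115 0 0 0 50;0 -50 -140 0 0 0 50;0 -80 -150 0 0 0 50;0 -80 -150 0 0 0 50;0 -80 -150 0 0 0 50'; python3 -c "
from h import *
st()
s=cam('scene');crop(s,'s19.png',150,210,270,320,6);t=cam('top');crop(t,'t19.png',400,100,560,220,5);cv2.imwrite('pics/s19f.png',s['pixels'][:,:,::-1])
f=cam('wrist'); cv2.imwrite('pics/w19.png',f['pixels'][:,:,::-1])"
```

```text
clock: 23.2
tcp_pos: [0.3867, -0.2731, 0.2661]
orientation: [2.341, 2.069, 0.02]
contact_force: [0.3, 0.3, 0.7]
grip_width: 0.05
t 23.2 tcp [ 0.3867 -0.2731  0.2661] toolx yaw 82.92 z [ 0.021 -0.004 -1.   ] F [0.3 0.3 0.7] M [-0.06  0.03  0.01] w 0.05 j [ 1.5   0.26 -1.15  1.94  0.27  1.09  1.69]
```

View pics/w19.png

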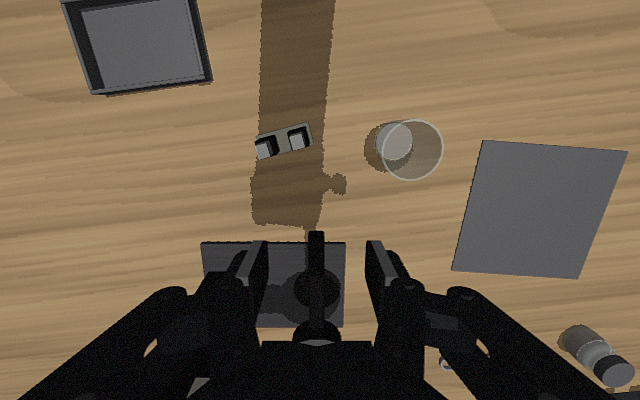

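View pics/t19.png

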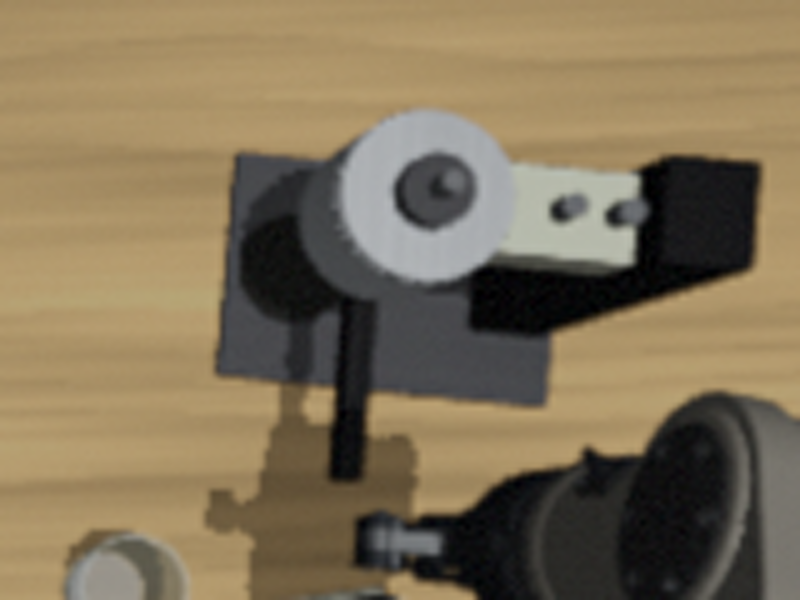

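View pics/s19f.png

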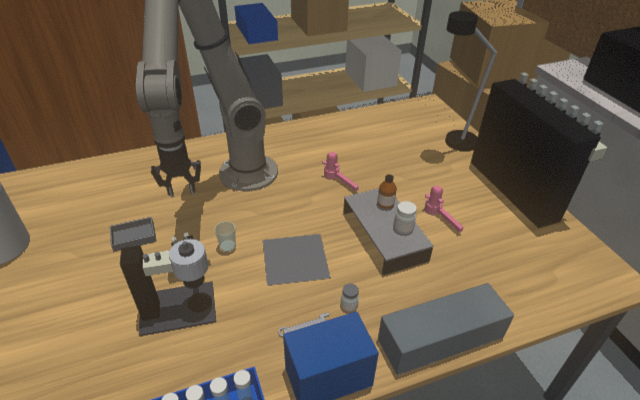

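```bash
python3 - <<'E'
from h import *
t=cam('top');s=cam('scene')
T=lambda u,v,z: onz(t,(u+.5)/5+399.5,(v+.5)/5+99.5,z)
a=T(361,320,.147);b=T(347,476,.147);d=b-a;print(a,b,np.degrees(np.arctan2(d[1],d[0])))
c=np.array([.582,-.297]);e=b[:2]-c;print('from head axis',np.linalg.norm(e),np.degrees(np.arctan2(e[1],e[0])))
p=T(235,155,.01);q=T(217,373,.01);w=T(545,405,.01);print('base',np.degrees(np.arctan2(*(p-q)[1::-1])),np.degrees(np.arctan2(*(q-w)[1::-1]))-90)
crop(s,'s20.png',165,230,225,310,9); al=np.linspace(0,6.28,60)
for z in (.113,.119): print(z,'base ymax',(max(proj(s,[.583+.03*np.cos(k),-.297+.03*np.sin(k),z])[1] for k in al)-230)*9+4)
E
```

```text
[ 0.5259698  -0.28976152  0.147     ] [ 0.43497339 -0.27773165  0.147     ] 172.46907489206836
from head axis 0.14828382463433432 172.5337371192265
base -6.890438503211173 -6.997053726237354
0.113 base ymax 529.2333091486425
0.119 base ymax 516.9170755571182
```

View pics/s20.png

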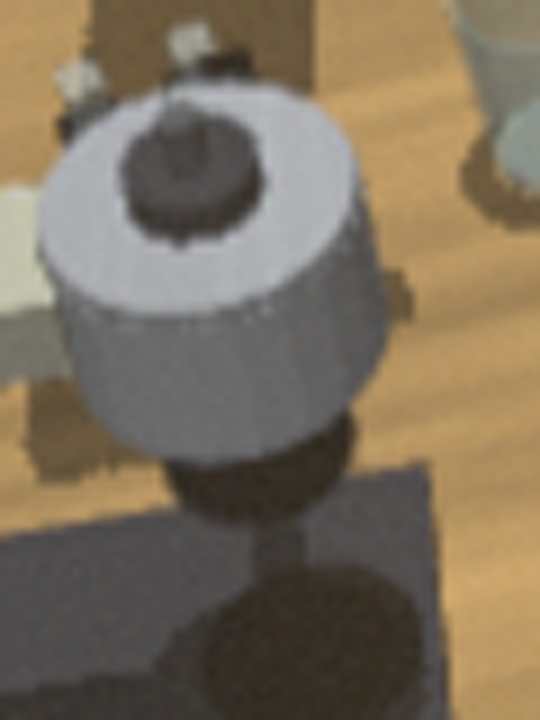

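```bash
python3 -c "
from h import *
print(workorder.hand_in()); st()"
```

```text
the job is handed in; nothing more can be done
None
the job is handed in; nothing more can be done
```

The filter bowl is hanging locked and released in the filter head, and I've handed the job in at about 24 s on the clock; the hand-in reported no verdict.

- **Drawing out:** I gripped the bowl by its spigot, drew it from under the shelf and stood it along the mat's diagonal, wholly on the mat. I let go of it there.
- **Locking:** I took it by the handle and raised it into the head 55° left of front, with no sign of contact. I twisted it 55° anticlockwise to point out of the front and let it down until the head took its weight, then opened and backed off.

**Last checks**
- **Handle direction:** it points at 172.5°, and the head's front is at about 173°.
- **Height:** the bowl took its weight about 53 mm below the mouth by the arm's reading, against 52 mm expected. The scene picture fits about 51 mm. Both are lower than the 49 mm at which the lugs would still be sitting on the lips.
- **Contact and surroundings:** the gripper is clear of everything, and the other objects in the last pictures look to be where they started.

**What did not fully agree**
- The two fixed cameras put the head's axis about 3 mm apart; I aimed between them.
- The bowl drooped about 1° in the handle grip, and I corrected this before inserting it.
- I did not try to turn or tug the locked bowl, so the lock is judged from height, force and pictures only.

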